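# Lock an oilstone in the cam-lever stone holder

## Task

Set up for honing: lift the oilstone (the larger of the two stones) out of the tray, lay it flat on the bare bench and take it again by its two ends, so that its long sides are free for the jaws; then lay it flat and central on the holder's bed between the two jaws and let go. Turn the cam lever just far enough that the jaws hold the stone snugly, without overrunning and crushing the rubber facing, and leave every other loose thing where it lies.

Things in the scene. Friction and masses are not known exactly. Their poses are not given: they have to be found in the camera images.
- stone (a point): oilstone: a plain brown bar 54 x 20 x 14 mm, about 50 g; this point is its centre. Its y axis runs along the 54 mm, x across the 20 mm, z up. At the start it lies flat near one end of the tray (either), its length across the tray and its two ends only 3 to 7 mm from the tray's long walls, so that in the tray only its long sides can be taken, across the 20 mm
- oilstone: the same oilstone; origin at the centre of its underside
- slip_stone (a point): slip stone, a smaller brown bar 37 x 12 x 9 mm lying near the other end of the tray; this point is its centre. It stays there
- tray_floor (a point): open wooden tray fixed to the bench, 152 mm along its x axis, 76 mm along its y, walls 6 mm thick and 26 mm high; this point is the centre of its inner floor, 5 mm above the bench. Inside it is 140 x 64 mm; the two stones lie 29 to 37 mm to either side of the middle along x, at least 28 mm clear of the end walls
- bed (a point): centre of the place for the stone on the stone holder's aluminium bed, 16 mm above the bench. x runs along the clamping direction, from the stop jaw (-x) to the sliding jaw and cam (+x); y along the seated stone. The bed is 38 mm wide in y, the jaws 31 mm, so the ends of a central stone stand out 8 mm beyond the bed. A seated stone's centre is 7 mm above this point
- stop_face (a point): stop jaw, steel with a thin hard-rubber facing, 31 mm wide in y, its top 11 mm above the bed, screwed to the bed at a different place each time; this point is at the centre of the face that meets the stone, 10 to 13 mm from the bed point on its -x side. It does not move
- pad_face (a point): rubber facing of the sliding jaw, 31 mm wide, its top 11 mm above the bed; this point is at the centre of the face that meets the stone, 15.2 mm from the bed point on its +x side when the lever reads 0. The jaw pushes the stone along the bed against the stop jaw
- pad (a joint): how far the rubber facing is squeezed back into the sliding jaw, m: 0 when it touches nothing, then 1 mm for each 8 N of clamping force, solid at 4 mm. A snug hold squeezes it by about 1 to 2 mm; under 0.5 mm the stone is loose; beyond 3 mm the clamp is overrun and the rubber crushed
- lever (a joint): angle of the cam lever, rad: 0 at the cam's low point (jaw open), growing clockwise seen from above, stop at 2.6; starts between 0 and 0.5. Its eccentric drives the sliding jaw towards the stop jaw by 4.5 mm per rad, evenly. It stays where it is left, and resists at the knob with about 2 N when free and about 0.6 N more for each 10 N of clamping force
- knob (a point): the lever's upright black round knob, 15 mm in diameter, 31 mm tall; this point is on its axis, 13 mm below its top, 54 mm above the bench. It circles the cam pivot at 75 mm; seen from above, the lever's bar points 80 degrees anticlockwise from the holder's x axis when the lever reads 0, and turns clockwise from there
- cam_pivot (a point): the vertical axis of the cam and its lever, 45 mm from the bed point on its +x side; this point is at the lever bar's height, 33 mm above the bench
- bottle (a point): amber dropper bottle, 28 mm in diameter, 68 mm tall, standing on the bench; this point is its centre. Leave it
- loupe (a point): black eye loupe, 34 mm in diameter, 30 mm tall, standing on the bench; this point is its centre. Leave it
- scraper_mid (a point): scraper with a turned wooden handle, 148 mm long (along its y axis), 15 mm thick, lying on the bench; this point is its middle. Leave it
- holder: stone holder fixed to the bench: dark steel base plate 8 mm thick, 66 mm wide in y, from x = -50 to +72 mm; origin on the bench under the bed point, same axes. It carries the bed, stop jaw, sliding jaw and cam
- card_box: open cardboard box of pens fixed to the bench, 160 mm along its y axis, 66 mm along its x, 34 mm high; origin at its middle, on the bench
- notebook_1: open spiral notebook fixed to the bench, 208 mm along its x axis, 146 mm along its y, 11 mm high; origin at its middle, on the bench. The bench is bare between the notebook, the pen box, the tray and the holder, but for a thin red card; its far edge is at x = 0.65
- stop: the stop jaw; origin at the foot of its face, on the bed

How it is judged:
By the outcome, as a careful person would: the job done as asked, in the order asked, and still so for the second after the job is handed in, with the robot touching nothing.
It also fails if it takes over 64 s, if anything falls off the work surface, if the arm or the gripper's body presses on something with over 40 N, if the wrist force passes 120 N, or if a joint passes its speed limit or range.

## Robot

A 6-joint arm with a two-finger parallel gripper is mounted at the origin on the work surface; the furniture and walls round the work are solid. World frame = base frame: x ahead of the robot, y to its left, z up, the work surface at z = 0. Lengths are in m, angles in rad, forces in N, time in s.
With the tool pointing down it reaches from about 0.375 to 0.9 m from the base axis. Payload 3.1 kg.
Tool frame: the origin (TCP) lies midway between the tips of the shut fingers; the grasp point (between the pads) lies 19 mm behind it; z points along the fingers, y is the direction in which the jaws open and shut (so a half turn about z gives the same grasp; the last joint's range is limited). The gripper opens to 85 mm and grips with 20 to 120 N. Pads are 22 mm wide; open, the fingers measure 114 mm over their backs; the gripper's body (76 mm by 85 mm) begins 54 mm behind the grasp point. The pads swing forward as they close: fully open they stand 13 mm farther back than shut.
Start: joints at [-1.325, 0.527, 1.433, -0, 1.181, -0.178], TCP at [0.258, -0.569, 0.231] pointing down, gripper open.
Joint ranges: [-3.08, 3.08], [-0.75, 2.2], [0.22, 2.44], [-1.43, 4.57], [0, 2.65], [-2.85, 2.85]. Speed limits (rad/s): [2.79, 2.79, 3.14, 3.14, 3.14, 3.14].

## Interface

Orientations are given as a unit quaternion [x, y, z, w].
In Python, from station import manip gives the robot as it stands.
- The arm moves only by the tool servo_tool, never from a script. Its argument "increments" is a list of rows, each an object with "hand": the closure, from 0 (fully open) to 1 (shut); "travel": the shift along the tool's x, y, z in mm, a list of three; "yaw": the turn about the tool's z in degrees. A call has 1 to 20 rows; each row shifts and turns the commanded pose from where the row before left it, along the tool's axes as they then stand; what a row does not reach is not made up. A row lasts 1/10 s, in which the tool goes at most 50 mm and 8.59 degrees, less where a joint would pass 70% of its speed; a pose out of reach is approached as far as the arm can. A call with a gripper value outside its range is refused whole. The fingers move at their own pace and stop on an object; "newtons" is the grip in N (left out, the last holds). Time passes only in rows, so rows that do not move let the fingers close. It gives the time, the measured TCP pose, the force and the opening at its end, in the units of the state.
- manip.sense(): the state, without advancing time (a new reading comes with each control period).
- manip.snapshot(name): name is "scene" or "top" or "wrist"; returns a dict with "pixels" (400x640x3 uint8, blue, green, red), "fx", "fy", "cx", "cy" (pixels), "D" ([k1, k2, p1, p2, k3] as OpenCV has them; the pictures are not rectified), "R" (3x3) and "t" (3): a world point X has camera coordinates R X + t. Camera axes: x right, y down, z forward; pixel columns grow to the right and rows downward; lengths in m; the calibration is good to about 2 mm. A picture is of the moment at which its call begins. There is no depth.
- manip.sign_off(): hands the job in, once; it reports no verdict.
The state is a dict: "t": time; "q": joint angles; "qd": joint speeds; "tau": joint torques, N m; "tcp_pos": TCP position; "tool_rot": TCP orientation; "force": force on the tool from outside, world axes, zero at the start; "ft_torque": the same for the moment, N m; "finger_gap": opening from 0.0 (shut) to 1.0 (fully open).
Only numpy, scipy, OpenCV 4.12 (cv2) and the standard library are available. Lean on these libraries where they do the work, as an engineer would, in place of code of your own. Each camera call takes 0.05 s, during which the arm holds its last target.

## Working session

There is one attempt and no reset: what is moved stays moved. The work goes in short steps, Python scripts to look and compute and a tool call to move; the robot and the scene stay as the last step left them, time stands still between calls to the robot, and variables do not carry over. Pictures are saved under pics/ and viewed, and the job is handed in when it is done.

Besides the shell and the picture viewer there is one more tool, called in YAML: its name, and indented under it one key for each argument. servo_tool: Moves the arm, as the interface text tells. Its arguments: {"type":"object","properties":{"increments":{"type":"array","items":{"type":"object","properties":{"hand":{"type":"number"},"travel":{"type":"array","items":{"type":"number"}},"yaw":{"type":"number"}}}},"newtons":{"type":"number"}},"required":["increments"]}

```bash
ls; mkdir -p pics
cat > h.py <<'E'
import numpy as np,cv2,pickle
from station import manip
def snap(name,fn):
    s=manip.snapshot(name); pickle.dump(s,open(f'pics/{fn}.pkl','wb')); cv2.imwrite(f'pics/{fn}.png',s['pixels']); return s
def load(fn): return pickle.load(open(f'pics/{fn}.pkl','rb'))
def K(s): return np.array([[s['fx'],0,s['cx']],[0,s['fy'],s['cy']],[0,0,1.]])
def ray(s,px,z):
    u=cv2.undistortPoints(np.array(px,float).reshape(-1,1,2),K(s),np.array(s['D'])).reshape(-1,2)
    R=np.array(s['R']);t=np.array(s['t']);C=-R.T@t
    d=np.c_[u,np.ones(len(u))]@R
    return C+d*((z-C[2])/d[:,2])[:,None]
def proj(s,X):
    R=np.array(s['R']);t=np.array(s['t'])
    return cv2.projectPoints(np.array(X,float).reshape(-1,1,3),cv2.Rodrigues(R)[0],t,K(s),np.array(s['D']))[0].reshape(-1,2)
E
python3 - <<'E'
from h import *
for n in ('scene','top','wrist'):
    s=snap(n,n+'0'); print(n,-np.array(s['R']).T@np.array(s['t']),s['fx'])
st=manip.sense(); print({k:np.round(v,3) for k,v in st.items()})
E
```

```text
pics
scene [-0.12062519 -0.7499414   0.61820508] 422.4053293704974
top [ 0.34355966 -0.04893449  1.18900878] 467.0643115073468
wrist [ 0.32030004 -0.54025884  0.37305847] 293.220968574292
{'t': np.float64(0.15), 'q': array([-1.324,  0.528,  1.434,  0.   ,  1.181, -0.178]), 'qd': array([ 0.001, -0.002, -0.004, -0.002, -0.002, -0.   ]), 'tau': array([ 0.0000e+00, -4.4275e+01, -1.7828e+01, -0.0000e+00,  6.0000e-03,
        0.0000e+00]), 'tcp_pos': array([ 0.257, -0.569,  0.231]), 'tool_rot': array([ 0.978,  0.211, -0.   , -0.001]), 'force': array([ 0.532, -0.107,  0.038]), 'ft_torque': array([0.05 , 0.003, 0.056]), 'finger_gap': np.float64(1.001)}
```

View pics/top0.png

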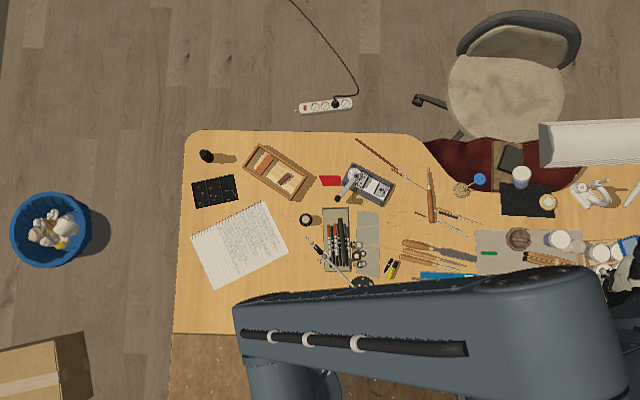

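View pics/scene0.png

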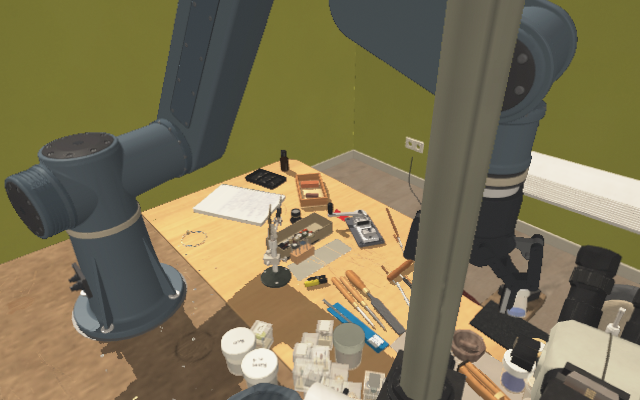

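View pics/wrist0.png

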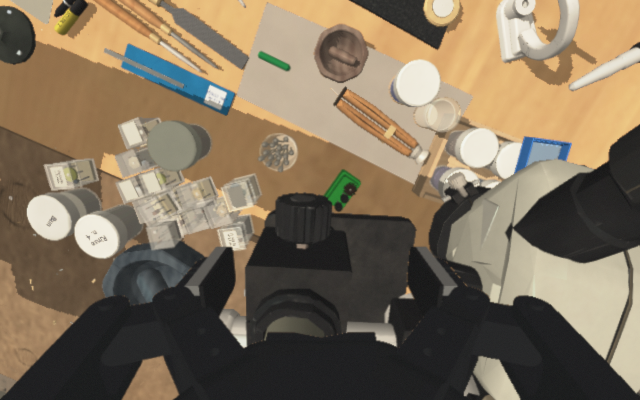

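The top view shows the tray at about (278,172), with one stone at (263,163) and one at (287,182). The holder is at (367,185), with its knob near (350,172), and there is a red card at (330,181). I'll enlarge it and get coarse positions.

Run:
```python
from h import *
s=load('top0'); c=s['pixels'][130:240,190:400]; cv2.imwrite('pics/topc.png',cv2.resize(c,None,fx=3.8,fy=3.8,interpolation=cv2.INTER_CUBIC)[:600,:800])
for n,p,z in [('stoneA',(263,163),.02),('stoneB',(287,182),.015),('tray',(278,172),.02),('hold',(372,185),.016),('knob',(350,172),.06),('card',(330,181),0)]:
    print(n,ray(s,p,z).round(3))
w=load('wrist0'); R=np.array(w['R']); print(R.round(3)); st=manip.sense()
from scipy.spatial.transform import Rotation as Ro
T=Ro.from_quat(st['tool_rot']); print(T.as_matrix().round(3)); C=-R.T@np.array(w['t']); print(T.inv().apply(C-st['tcp_pos']).round(4)); print((R@T.as_matrix()).round(3))
```

```text
stoneA [[0.567 0.106 0.02 ]]
stoneB [[0.52  0.044 0.015]]
tray [[0.545 0.067 0.02 ]]
hold [[ 0.517 -0.172  0.016]]
knob [[ 0.542 -0.113  0.06 ]]
card [[ 0.528 -0.066  0.   ]]
[[ 0.411 -0.911 -0.002]
 [-0.877 -0.396  0.273]
 [-0.25  -0.11  -0.962]]
[[ 0.911  0.412 -0.   ]
 [ 0.412 -0.911  0.002]
 [ 0.    -0.002 -1.   ]]
[ 0.0691 -0.0004 -0.1425]
[[-0.001  1.     0.001]
 [-0.962 -0.001 -0.273]
 [-0.273 -0.001  0.962]]
```

View pics/topc.png

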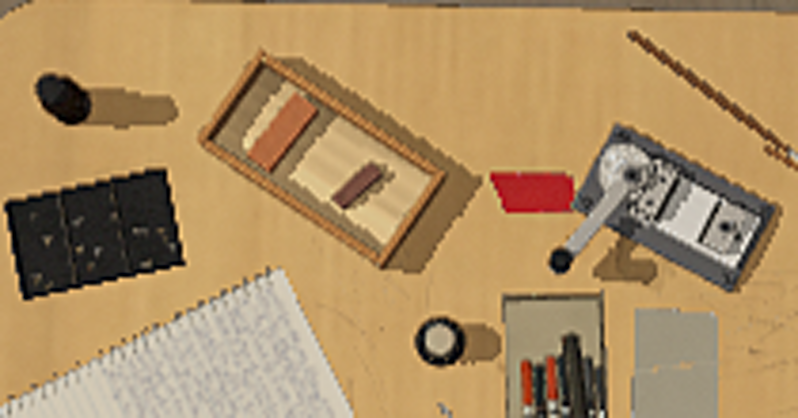

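servo_tool:
  increments:
    - {"travel":[0,0,-30]}
    - {"travel":[0,0,-30]}
    - {"travel":[29.4,-26.3,0]}
    - {"travel":[29.4,-26.3,0]}
    - {"travel":[29.4,-26.3,0]}
    - {"travel":[29.4,-26.3,0]}
    - {"travel":[29.4,-26.3,0]}
    - {"travel":[29.4,-26.3,0]}
    - {"travel":[29.4,-26.3,0]}
    - {"travel":[29.4,-26.3,0]}
    - {"travel":[29.4,-26.3,0]}
    - {"travel":[29.4,-26.3,0]}
    - {"travel":[29.4,-26.3,0]}
    - {"travel":[29.4,-26.3,0]}
    - {"travel":[29.4,-26.3,0]}
    - {"travel":[29.4,-26.3,0]}
    - {"travel":[29.4,-26.3,0]}
    - {"travel":[29.4,-26.3,0]}
    - {"travel":[29.4,-26.3,0]}
    - {"travel":[29.4,-26.3,0]}

```text
schema error: expected keys hand, travel, yaw
```

servo_tool:
  increments:
    - {"yaw":-8.5}
    - {"yaw":-8.5}
    - {"yaw":-8.5}
    - {"yaw":-8.5}
    - {"yaw":-8.5}
    - {"yaw":-8.5}
    - {"yaw":-8.5}
    - {"yaw":-8.5}
    - {"yaw":-8.5}
    - {"yaw":-8.5,"travel":[0,0,20]}
    - {"yaw":-8.5,"travel":[0,0,20]}
    - {"yaw":-8.5,"travel":[0,0,20]}
    - {"yaw":-8.5,"travel":[0,0,20]}
    - {"yaw":-8.5,"travel":[0,0,20]}
    - {"yaw":-3}
    - {"travel":[0,0,0]}

```text
schema error: expected keys hand, travel, yaw
```

Run:
```python
from h import *
s=snap('wrist','w1'); s=snap('top','top1');st=manip.sense(); print({k:np.round(v,3) for k,v in st.items()})
```

```text
{'t': np.float64(0.25), 'q': array([-1.325,  0.528,  1.433, -0.   ,  1.181, -0.179]), 'qd': array([ 0.001, -0.001, -0.004, -0.001,  0.001, -0.001]), 'tau': array([ 1.0000e-03, -4.4202e+01, -1.7799e+01, -0.0000e+00,  6.0000e-03,
        0.0000e+00]), 'tcp_pos': array([ 0.258, -0.569,  0.231]), 'tool_rot': array([ 0.978,  0.211, -0.   , -0.001]), 'force': array([-0.008, -0.804,  0.086]), 'ft_torque': array([-0.004,  0.039, -0.007]), 'finger_gap': np.float64(1.004)}
```

View pics/w1.png

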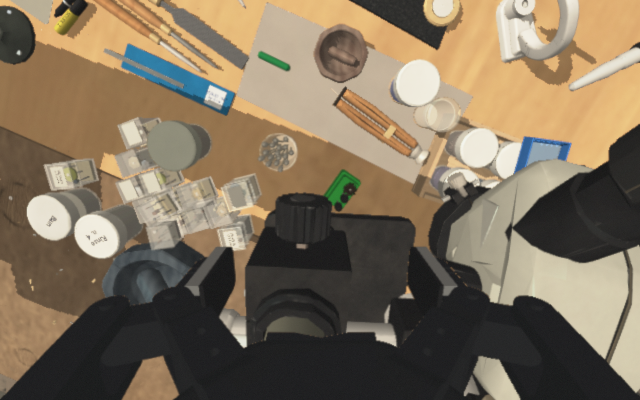

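The arm did not move, because both calls were refused for missing keys. Every row needs all three.

servo_tool:
  increments:
    - {"hand":0,"yaw":0,"travel":[0,0,-30]}
    - {"hand":0,"yaw":0,"travel":[0,0,-30]}
    - {"hand":0,"yaw":0,"travel":[29.4,-26.3,0]}
    - {"hand":0,"yaw":0,"travel":[29.4,-26.3,0]}
    - {"hand":0,"yaw":0,"travel":[29.4,-26.3,0]}
    - {"hand":0,"yaw":0,"travel":[29.4,-26.3,0]}
    - {"hand":0,"yaw":0,"travel":[29.4,-26.3,0]}
    - {"hand":0,"yaw":0,"travel":[29.4,-26.3,0]}
    - {"hand":0,"yaw":0,"travel":[29.4,-26.3,0]}
    - {"hand":0,"yaw":0,"travel":[29.4,-26.3,0]}
    - {"hand":0,"yaw":0,"travel":[29.4,-26.3,0]}
    - {"hand":0,"yaw":0,"travel":[29.4,-26.3,0]}
    - {"hand":0,"yaw":0,"travel":[29.4,-26.3,0]}
    - {"hand":0,"yaw":0,"travel":[29.4,-26.3,0]}
    - {"hand":0,"yaw":0,"travel":[29.4,-26.3,0]}
    - {"hand":0,"yaw":0,"travel":[29.4,-26.3,0]}
    - {"hand":0,"yaw":0,"travel":[29.4,-26.3,0]}
    - {"hand":0,"yaw":0,"travel":[29.4,-26.3,0]}
    - {"hand":0,"yaw":0,"travel":[29.4,-26.3,0]}
    - {"hand":0,"yaw":0,"travel":[29.4,-26.3,0]}

```text
t: 2.25
tcp_pos: [0.545, 0.0817, 0.2913]
tool_rot: [0.978, 0.211, 0.0, 0.0]
force: [0.7, 0.1, 0.1]
finger_gap: 1.0
```

servo_tool:
  increments:
    - {"hand":0,"travel":[0,0,0],"yaw":-8.5}
    - {"hand":0,"travel":[0,0,0],"yaw":-8.5}
    - {"hand":0,"travel":[0,0,0],"yaw":-8.5}
    - {"hand":0,"travel":[0,0,0],"yaw":-8.5}
    - {"hand":0,"travel":[0,0,0],"yaw":-8.5}
    - {"hand":0,"travel":[0,0,0],"yaw":-8.5}
    - {"hand":0,"travel":[0,0,0],"yaw":-8.5}
    - {"hand":0,"travel":[0,0,0],"yaw":-8.5}
    - {"hand":0,"travel":[0,0,0],"yaw":-8.5}
    - {"hand":0,"travel":[0,0,20],"yaw":-8.5}
    - {"hand":0,"travel":[0,0,20],"yaw":-8.5}
    - {"hand":0,"travel":[0,0,20],"yaw":-8.5}
    - {"hand":0,"travel":[0,0,20],"yaw":-8.5}
    - {"hand":0,"travel":[0,0,20],"yaw":-8.5}
    - {"hand":0,"travel":[0,0,0],"yaw":-3}
    - {"hand":0,"travel":[0,0,0],"yaw":0}

```text
t: 3.85
tcp_pos: [0.5442, 0.08, 0.1905]
tool_rot: [0.29, 0.957, -0.0, -0.001]
force: [0.5, -0.4, 0.7]
finger_gap: 1.004
```

Run:
```python
from h import *
s=snap('wrist','w2'); s=snap('top','top2');st=manip.sense(); print({k:np.round(v,3) for k,v in st.items()})
```

```text
{'t': np.float64(3.95), 'q': array([-0.057,  0.48 ,  1.662,  0.   ,  0.999, -1.039]), 'qd': array([ 0.002, -0.01 , -0.006, -0.   ,  0.002, -0.004]), 'tau': array([-8.0000e-03, -3.8766e+01, -1.4775e+01, -1.0000e-03,  1.2000e-02,
       -1.1000e-02]), 'tcp_pos': array([0.545, 0.08 , 0.192]), 'tool_rot': array([0.29 , 0.957, 0.   , 0.   ]), 'force': array([-0.175, -0.246,  0.407]), 'ft_torque': array([0.018, 0.025, 0.012]), 'finger_gap': np.float64(0.998)}
```

View pics/w2.png

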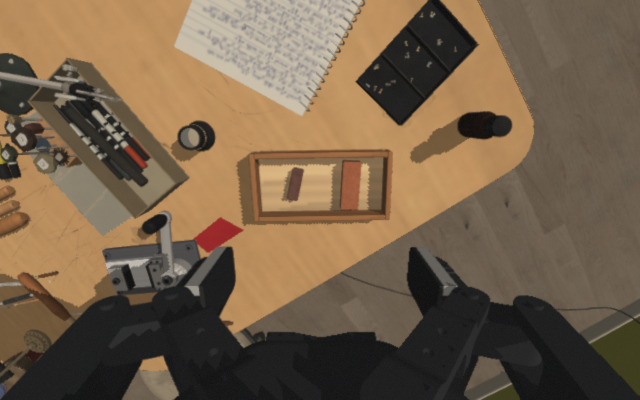

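The oilstone (orange-brown) is at (351,185), the slip stone at (294,184) and the tray corners are near (251,153) and (389,217). The tool is nearly aligned with the tray.

Run:
```python
from h import *
s=load('w2'); im=s['pixels']; c=im[140:235,235:405]
cv2.imwrite('pics/w2c.png',cv2.resize(c,None,fx=4.7,fy=4.7,interpolation=cv2.INTER_CUBIC))
hsv=cv2.cvtColor(im,cv2.COLOR_BGR2HSV)
for p in [(351,170),(351,185),(351,205),(294,184),(375,185),(330,185),(250,190)]: print(p,hsv[p[1],p[0]])
```

```text
(351, 170) [  9 152 154]
(351, 185) [  9 152 159]
(351, 205) [  9 152 154]
(294, 184) [  8 107 100]
(375, 185) [ 17 104 125]
(330, 185) [ 17 109 202]
(250, 190) [ 16 125 114]
```

View pics/w2c.png

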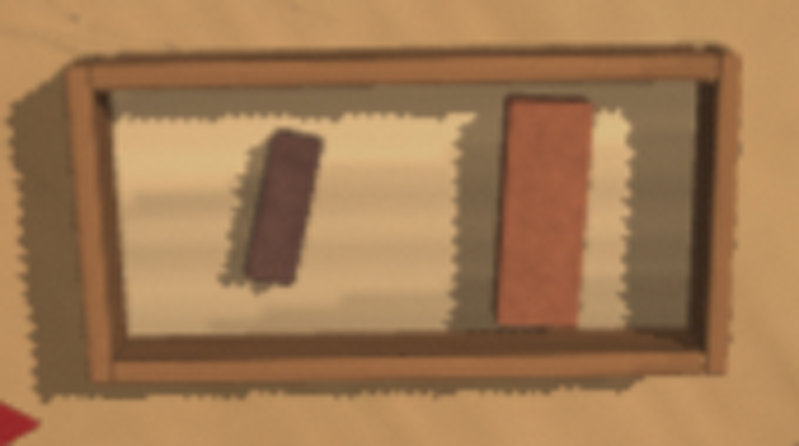

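Run:
```python
from h import *
s=load('w2'); 
p=np.array([(510,97),(592,101),(577,326),(496,322)])/4.7+[235-.4,140-.4]
X=ray(s,p,.019); print(X.round(4)); c=X.mean(0); print('c',c.round(4))
print([np.linalg.norm(X[i]-X[(i+1)%4]).round(4) for i in range(4)])
d=(X[0]+X[1]-X[2]-X[3]); print('long dir',np.degrees(np.arctan2(d[1],d[0])))
q=np.array([(80,58),(738,50),(724,372),(93,379)])/4.7+[234.6,139.6]
T=ray(s,q,.026); print('tray',T.round(4),T.mean(0).round(4)); d=T[1]-T[0];print(np.degrees(np.arctan2(d[1],d[0])),np.linalg.norm(d))
from scipy.spatial.transform import Rotation as Ro
st=manip.sense(); R=Ro.from_quat(st['tool_rot']); M=R.as_matrix(); print('tool y ang',np.degrees(np.arctan2(M[1,1],M[0,1])))
print('delta tool mm',(R.inv().apply(c-st['tcp_pos'])*1000).round(1))
# drop spot check in top
t=load('top0'); print(ray(t,(324,156),0))
```

```text
[[0.5367 0.1137 0.019 ]
 [0.5479 0.1288 0.019 ]
 [0.5918 0.0975 0.019 ]
 [0.5802 0.0819 0.019 ]]
c [0.5642 0.1055 0.019 ]
[np.float64(0.0188), np.float64(0.054), np.float64(0.0194), np.float64(0.0539)]
long dir 144.20711044353655
tray [[ 0.4751  0.0391  0.026 ]
 [ 0.5548  0.1617  0.026 ]
 [ 0.6186  0.121   0.026 ]
 [ 0.5371 -0.0043  0.026 ]] [0.5464 0.0794 0.026 ]
56.972666892830716 0.14617796963943666
tool y ang 56.266920639644795
delta tool mm [ -1.7  31.8 172.5]
[[ 0.59293485 -0.04878149  0.        ]]
```

servo_tool:
  increments:
    - {"hand":0.6,"travel":[-0.9,16,0],"yaw":1}
    - {"hand":0.6,"travel":[-0.9,16,0],"yaw":1}
    - {"hand":0.6,"travel":[0,0,30],"yaw":0}
    - {"hand":0.6,"travel":[0,0,30],"yaw":0}
    - {"hand":0.6,"travel":[0,0,30],"yaw":0}
    - {"hand":0.6,"travel":[0,0,30],"yaw":0}
    - {"hand":0.6,"travel":[0,0,0],"yaw":0}
    - {"hand":0.6,"travel":[0,0,0],"yaw":0}

```text
t: 4.75
tcp_pos: [0.5645, 0.1055, 0.0718]
tool_rot: [0.306, 0.952, 0.0, 0.0]
force: [-0.0, 0.4, 0.0]
finger_gap: 0.398
```

```bash
cat > d.py <<'E'
from h import *
from scipy.spatial.transform import Rotation as Ro
def pose():
    st=manip.sense(); R=Ro.from_quat(st['tool_rot']); M=R.as_matrix()
    print('tcp',st['tcp_pos'].round(4) if hasattr(st['tcp_pos'],'round') else st['tcp_pos'],'yang',np.degrees(np.arctan2(M[1,1],M[0,1])).round(2),'gap',st['finger_gap'],'F',np.round(st['force'],1),'t',st['t']); return st,R
E
python3 - <<'E'
from d import *
s=snap('wrist','w3'); pose()
cv2.imwrite('pics/w3c.png',cv2.resize(s['pixels'][100:400,120:520],None,fx=2,fy=2))
E
```

```text
tcp [0.5653 0.1055 0.0727] yang 54.32 gap 0.40211011456133694 F [-0.4  0.9  0.8] t 4.8
```

View pics/w3c.png

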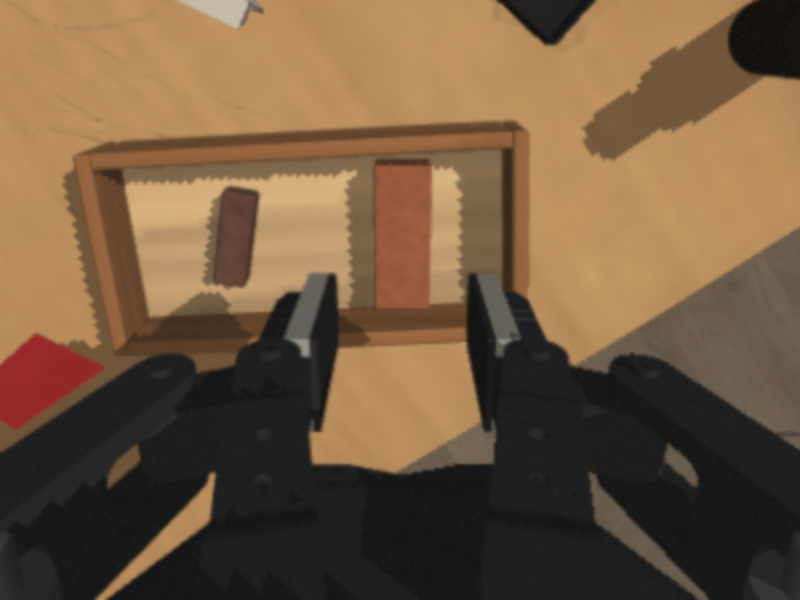

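Run:
```python
from d import *
s=load('w3'); st,R=pose()
p=np.array([(375.5,165),(431.5,165),(430.5,307),(375.5,307)])/2+[120-.25,100-.25]
X=ray(s,p,.019); c=X.mean(0); print(c.round(4),[np.linalg.norm(X[i]-X[(i+1)%4]).round(4) for i in range(4)])
d=(X[0]+X[1]-X[2]-X[3]); print('long dir',np.degrees(np.arctan2(d[1],d[0])))
print('delta tool mm',(R.inv().apply(c-st['tcp_pos'])*1000).round(1))
```

```text
tcp [0.5653 0.1055 0.0727] yang 54.32 gap 0.40211011456133694 F [-0.4  0.9  0.8] t 4.8
[0.5646 0.1059 0.019 ] [np.float64(0.0191), np.float64(0.0531), np.float64(0.0201), np.float64(0.0531)]
long dir 144.1000895831342
delta tool mm [ 0.9 -0.2 53.6]
```

servo_tool:
  increments:
    - {"hand":0.6,"travel":[0,0,25],"yaw":0}
    - {"hand":0.6,"travel":[0,0,25],"yaw":0}
    - {"hand":0.6,"travel":[0,0,14.5],"yaw":0}
    - {"hand":0.6,"travel":[0,0,0],"yaw":0}
    - {"hand":0.6,"travel":[0,0,0],"yaw":0}
  newtons: 30

```text
t: 5.3
tcp_pos: [0.565, 0.1055, 0.0079]
tool_rot: [0.306, 0.952, 0.0, 0.001]
force: [-0.8, -0.1, -0.2]
finger_gap: 0.402
```

servo_tool:
  increments:
    - {"hand":1,"travel":[0,0,0],"yaw":0}
    - {"hand":1,"travel":[0,0,0],"yaw":0}
    - {"hand":1,"travel":[0,0,0],"yaw":0}
    - {"hand":1,"travel":[0,0,0],"yaw":0}
    - {"hand":1,"travel":[0,0,0],"yaw":0}
  newtons: 30

```text
t: 5.8
tcp_pos: [0.5654, 0.1055, 0.0083]
tool_rot: [0.306, 0.952, 0.0, 0.001]
force: [-0.8, 0.1, 7.3]
finger_gap: 0.224
```

servo_tool:
  increments:
    - {"hand":1,"travel":[0,0,-10],"yaw":0}
    - {"hand":1,"travel":[0,0,-20],"yaw":0}
    - {"hand":1,"travel":[0,0,-30],"yaw":0}
    - {"hand":1,"travel":[0,0,-10],"yaw":0}
    - {"hand":1,"travel":[-10,-10,0],"yaw":0}
    - {"hand":1,"travel":[-20,-20,0],"yaw":0}
    - {"hand":1,"travel":[-26,-26,0],"yaw":0}
    - {"hand":1,"travel":[-26,-26,0],"yaw":0}
    - {"hand":1,"travel":[-20,-20,0],"yaw":0}
    - {"hand":1,"travel":[-10,-9,0],"yaw":0}
    - {"hand":1,"travel":[0,0,0],"yaw":0}

```text
t: 6.9
tcp_pos: [0.5904, -0.0522, 0.0758]
tool_rot: [0.308, 0.951, -0.0, -0.0]
force: [-0.7, 0.7, 0.1]
finger_gap: 0.223
```

Run:
```python
from d import *
s=snap('wrist','w4'); pose()
cv2.imwrite('pics/w4c.png',s['pixels'])
```

```text
tcp [ 0.5897 -0.0505  0.0759] yang 54.22 gap 0.22217041908081467 F [-0.4  1.2 -0.6] t 6.95
```

View pics/w4c.png

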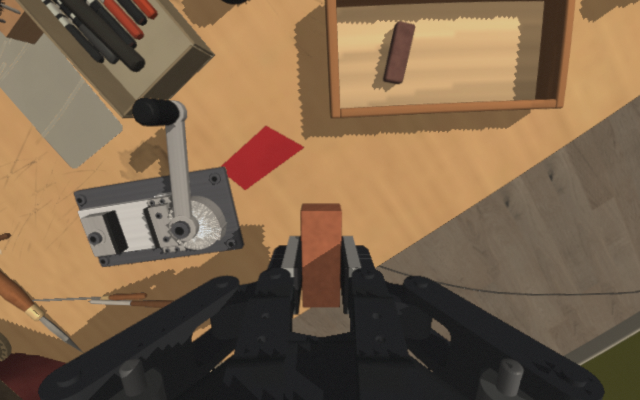

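servo_tool:
  increments:
    - {"hand":1,"travel":[0,0,30],"yaw":0}
    - {"hand":1,"travel":[0,0,25],"yaw":0}
    - {"hand":1,"travel":[0,0,10],"yaw":0}
    - {"hand":1,"travel":[0,0,3],"yaw":0}
    - {"hand":1,"travel":[0,0,2],"yaw":0}
    - {"hand":1,"travel":[0,0,0],"yaw":0}
    - {"hand":1,"travel":[0,0,0],"yaw":0}

```text
t: 7.65
tcp_pos: [0.5911, -0.05, 0.0078]
tool_rot: [0.306, 0.952, 0.0, 0.001]
force: [0.4, -0.6, 0.4]
finger_gap: 0.223
```

servo_tool:
  increments:
    - {"hand":1,"travel":[0,0,1],"yaw":0}
    - {"hand":1,"travel":[0,0,1],"yaw":0}
    - {"hand":1,"travel":[0,0,0],"yaw":0}

```text
t: 7.95
tcp_pos: [0.5905, -0.0501, 0.005]
tool_rot: [0.306, 0.952, 0.0, 0.0]
force: [0.3, -0.5, -0.5]
finger_gap: 0.222
```

servo_tool:
  increments:
    - {"hand":1,"travel":[0,0,1],"yaw":0}
    - {"hand":1,"travel":[0,0,0],"yaw":0}

```text
t: 8.15
tcp_pos: [0.5903, -0.05, 0.0037]
tool_rot: [0.306, 0.952, 0.0, -0.0]
force: [0.2, 0.1, -1.0]
finger_gap: 0.224
```

servo_tool:
  increments:
    - {"hand":1,"travel":[0,0,0.7],"yaw":0}
    - {"hand":1,"travel":[0,0,0],"yaw":0}

```text
t: 8.35
tcp_pos: [0.5904, -0.05, 0.0035]
tool_rot: [0.306, 0.952, -0.0, -0.0]
force: [-0.4, 0.4, 3.4]
finger_gap: 0.227
```

servo_tool:
  increments:
    - {"hand":1,"travel":[0,0,0.7],"yaw":0}
    - {"hand":1,"travel":[0,0,0],"yaw":0}

```text
t: 8.55
tcp_pos: [0.5904, -0.05, 0.0035]
tool_rot: [0.306, 0.952, -0.0, 0.0]
force: [-2.6, 0.7, 7.8]
finger_gap: 0.222
```

servo_tool:
  increments:
    - {"hand":0.6,"travel":[0,0,0],"yaw":0}
    - {"hand":0.6,"travel":[0,0,0],"yaw":0}
    - {"hand":0.6,"travel":[0,0,0],"yaw":0}
    - {"hand":0.6,"travel":[0,0,-15],"yaw":0}
    - {"hand":0.3,"travel":[0,0,-25],"yaw":0}
    - {"hand":0,"travel":[0,0,-40],"yaw":0}
    - {"hand":0,"travel":[0,0,-20],"yaw":8.5}
    - {"hand":0,"travel":[0,0,0],"yaw":8.5}
    - {"hand":0,"travel":[0,0,0],"yaw":8.5}
    - {"hand":0,"travel":[0,0,0],"yaw":8.5}
    - {"hand":0,"travel":[0,0,0],"yaw":8.5}
    - {"hand":0,"travel":[0,0,0],"yaw":8.5}
    - {"hand":0,"travel":[0,0,0],"yaw":8.5}
    - {"hand":0,"travel":[0,0,0],"yaw":8.5}
    - {"hand":0,"travel":[0,0,0],"yaw":8.5}
    - {"hand":0,"travel":[0,0,0],"yaw":8.5}
    - {"hand":0,"travel":[0,0,0],"yaw":5}
    - {"hand":0,"travel":[0,0,0],"yaw":0}
    - {"hand":0,"travel":[0,0,0],"yaw":0}

```text
t: 10.45
tcp_pos: [0.5905, -0.05, 0.1031]
tool_rot: [0.889, 0.457, 0.0, 0.0]
force: [-0.1, 0.4, 0.1]
finger_gap: 0.997
```

Run:
```python
from d import *
s=snap('wrist','w5'); pose()
snap('scene','s5')
cv2.imwrite('pics/w5c.png',cv2.resize(s['pixels'][100:400,120:520],None,fx=2,fy=2))
```

```text
tcp [ 0.5905 -0.05    0.1029] yang -35.57 gap 1.000578140681102 F [-0.5  0.5  0.4] t 10.5
```

View pics/w5.png

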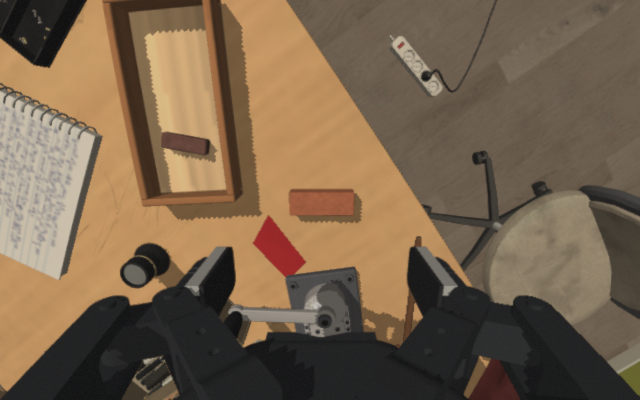

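View pics/w5c.png

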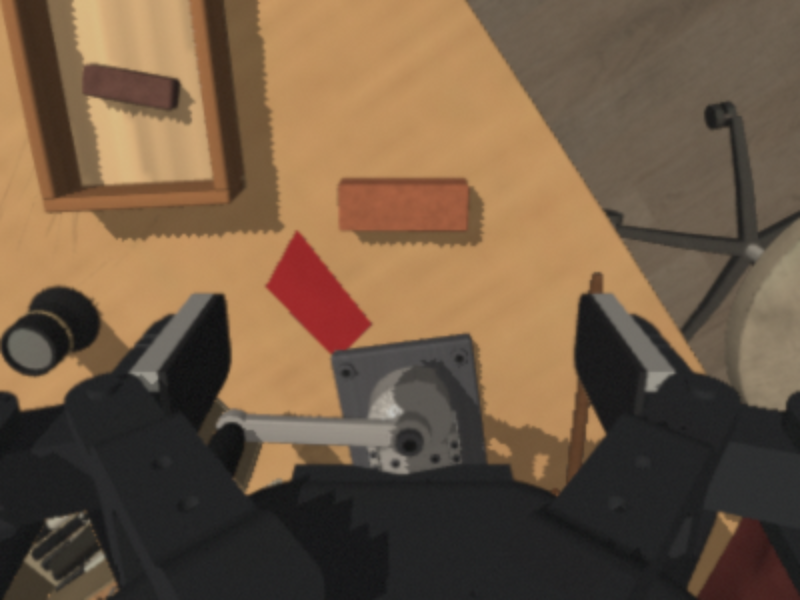

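Run:
```python
from d import *
s=load('w5'); st,R=pose()
p=np.array([(339,187),(467.5,186),(468.5,231),(339,230.5)])/2+[120-.25,100-.25]
X=ray(s,p,.014); c=X.mean(0); print(c.round(4),[np.linalg.norm(X[i]-X[(i+1)%4]).round(4) for i in range(4)])
d=(X[1]+X[2]-X[0]-X[3]); print('long dir',np.degrees(np.arctan2(d[1],d[0])))
print('delta tool mm',(R.inv().apply(c-st['tcp_pos'])*1000).round(1))
# holder from w4: plate corners, pivot, knob
w=load('w4'); im=w['pixels']; cv2.imwrite('pics/hold4.png',cv2.resize(im[85:280,60:260],None,fx=3,fy=3,interpolation=cv2.INTER_CUBIC))
```

```text
tcp [ 0.5905 -0.05    0.1028] yang -35.59 gap 0.9976052289441547 F [ 0.2 -0.3 -1. ] t 10.55
[ 0.5904 -0.0503  0.014 ] [np.float64(0.0525), np.float64(0.0194), np.float64(0.054), np.float64(0.0187)]
long dir -35.49742101109452
delta tool mm [-0.3  0.  88.8]
```

View pics/hold4.png

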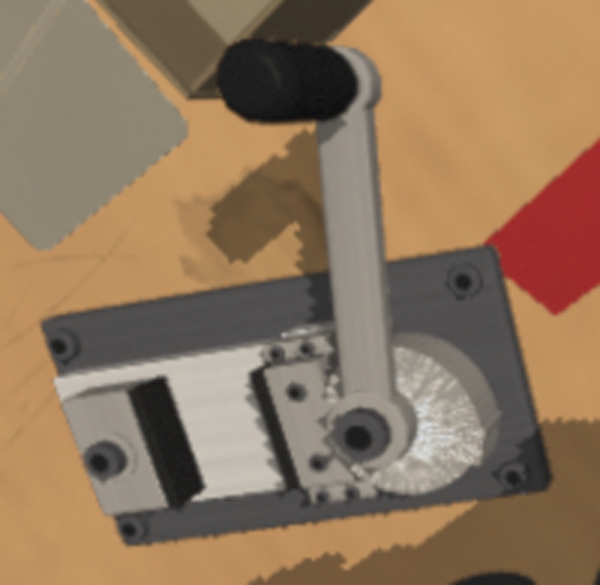

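servo_tool:
  increments:
    - {"hand":0,"travel":[0,0,30],"yaw":0}
    - {"hand":0,"travel":[0,0,30],"yaw":0}
    - {"hand":0,"travel":[0,0,30],"yaw":0}
    - {"hand":0,"travel":[0,0,13.5],"yaw":0}
    - {"hand":0.2,"travel":[0,0,0],"yaw":0}
    - {"hand":0.2,"travel":[0,0,0],"yaw":0}

```text
t: 11.15
tcp_pos: [0.5909, -0.0501, -0.0006]
tool_rot: [0.89, 0.457, 0.0, 0.0]
force: [0.4, -0.2, -0.8]
finger_gap: 0.802
```

servo_tool:
  increments:
    - {"hand":0.6,"travel":[0,0,0],"yaw":0}
    - {"hand":0.8,"travel":[0,0,0],"yaw":0}
    - {"hand":0.8,"travel":[0,0,0],"yaw":0}
    - {"hand":0.8,"travel":[0,0,0],"yaw":0}
    - {"hand":0.8,"travel":[0,0,0],"yaw":0}

```text
t: 11.65
tcp_pos: [0.5917, -0.0503, 0.0006]
tool_rot: [0.89, 0.457, 0.001, 0.001]
force: [-0.4, 0.0, 6.6]
finger_gap: 0.618
```

servo_tool:
  increments:
    - {"hand":0.8,"travel":[0,0,-10],"yaw":0}
    - {"hand":0.8,"travel":[0,0,-30],"yaw":0}
    - {"hand":0.8,"travel":[0,0,-40],"yaw":0}
    - {"hand":0.8,"travel":[0,0,-40],"yaw":0}
    - {"hand":0.8,"travel":[0,0,-10],"yaw":0}
    - {"hand":0.8,"travel":[0,0,0],"yaw":0}

```text
t: 12.25
tcp_pos: [0.5915, -0.0502, 0.1314]
tool_rot: [0.89, 0.457, 0.002, 0.002]
force: [-0.5, 0.2, 0.2]
finger_gap: 0.625
```

Run:
```python
from d import *
snap('top','top6'); s=snap('wrist','w6'); st,R=pose()
w=load('w4')
p=np.array([(42,322),(488,247),(548,487),(128,545)])/3+[60-.33,85-.33]
X=ray(w,p,.008); print(X.round(4),[np.linalg.norm(X[i]-X[(i+1)%4]).round(4) for i in range(4)])
H=np.array([(-50,33),(72,33),(72,-33),(-50,-33)])/1000.
def fit(H,X):
    hc=H.mean(0);xc=X.mean(0);A=(H-hc);B=(X-xc)
    a=np.arctan2((A[:,0]*B[:,1]-A[:,1]*B[:,0]).sum(),(A*B).sum())
    Rr=np.array([[np.cos(a),-np.sin(a)],[np.sin(a),np.cos(a)]]); return np.degrees(a),xc-Rr@hc,Rr
a,o,Rr=fit(H,X[:,:2]); print('angle',a,'bed',o); 
print('resid mm',((X[:,:2]-(H@Rr.T+o))*1000).round(1))
print('delta',(R.inv().apply(np.r_[o,.016]-st['tcp_pos'])*1000).round(1))
```

```text
tcp [ 0.5894 -0.0497  0.1282] yang -35.66 gap 0.6185395974253433 F [ 0.4  0.2 -1.4] t 12.35
[[ 0.4658 -0.1966  0.008 ]
 [ 0.5201 -0.0898  0.008 ]
 [ 0.5773 -0.1189  0.008 ]
 [ 0.5227 -0.2257  0.008 ]] [np.float64(0.1198), np.float64(0.0641), np.float64(0.12), np.float64(0.064)]
angle 62.98478278897982 bed [ 0.51647694 -0.167555  ]
resid mm [[ 1.4  0.5]
 [ 0.3 -1.4]
 [-1.3 -0.5]
 [-0.4  1.4]]
delta [-138.2    9.7  112.3]
```

View pics/w6.png

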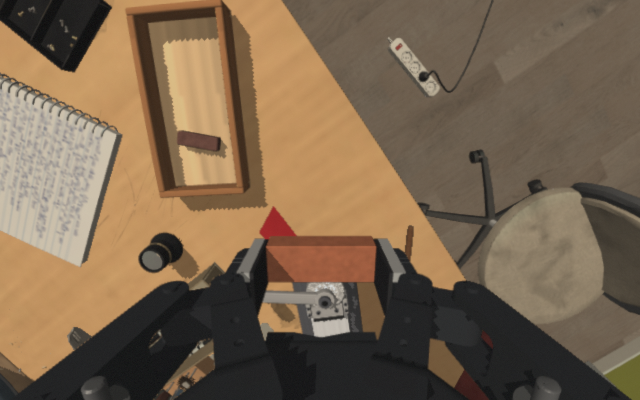

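servo_tool:
  increments:
    - {"hand":0.8,"travel":[-14,1,0],"yaw":0}
    - {"hand":0.8,"travel":[-28,2.5,0],"yaw":0}
    - {"hand":0.8,"travel":[-32,3,0],"yaw":0}
    - {"hand":0.8,"travel":[-32,3,0],"yaw":0}
    - {"hand":0.8,"travel":[-32,3,0],"yaw":0}
    - {"hand":0.8,"travel":[-32,3,0],"yaw":0}
    - {"hand":0.8,"travel":[-20,1.5,0],"yaw":0}
    - {"hand":0.8,"travel":[-8,0.4,0],"yaw":0}
    - {"hand":0.8,"travel":[0,0,0],"yaw":-4.3}
    - {"hand":0.8,"travel":[0,0,0],"yaw":-4.3}
    - {"hand":0.8,"travel":[0,0,0],"yaw":0}
    - {"hand":0.8,"travel":[0,0,0],"yaw":0}

```text
t: 13.55
tcp_pos: [0.4887, -0.2205, 0.1282]
tool_rot: [0.853, 0.522, -0.0, -0.001]
force: [-0.5, -0.9, -0.5]
finger_gap: 0.624
```

Run:
```python
from d import *
s=snap('wrist','w7'); pose()
cv2.imwrite('pics/w7c.png',cv2.resize(s['pixels'][80:280,190:450],None,fx=3,fy=3,interpolation=cv2.INTER_CUBIC))
```

```text
tcp [ 0.4888 -0.2206  0.1284] yang -27.11 gap 0.6234298016014863 F [-1.5 -0.7 -0.5] t 13.6
```

View pics/w7.png

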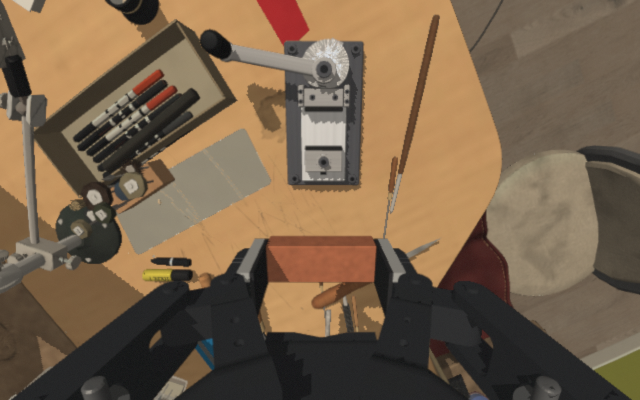

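View pics/w7c.png

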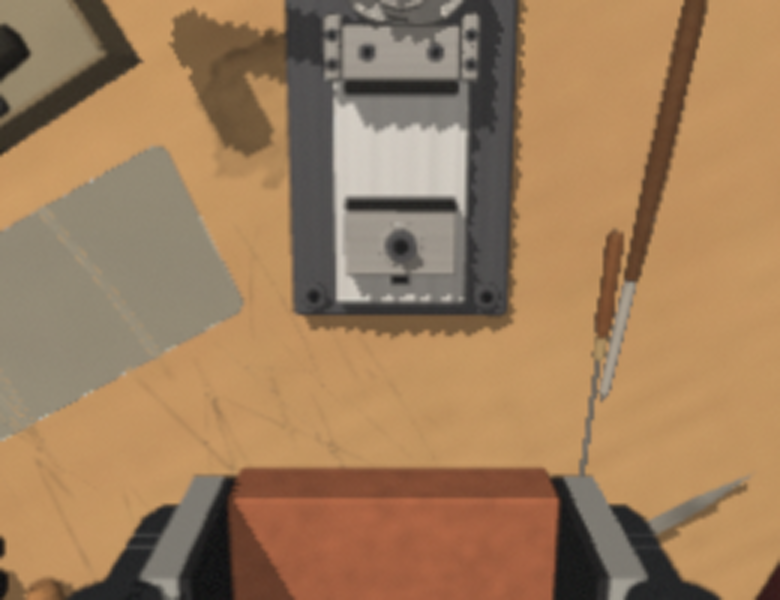

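Run:
```python
from d import *
im=load('w7')['pixels']
cv2.imwrite('pics/w7d.png',cv2.resize(im[30:105,195:385],None,fx=4,fy=4,interpolation=cv2.INTER_CUBIC))
cv2.imwrite('pics/w7e.png',cv2.resize(im[95:195,280:370],None,fx=6,fy=6,interpolation=cv2.INTER_NEAREST))
g=cv2.cvtColor(im,cv2.COLOR_BGR2GRAY)
for c in (312,323,334): print(c,'pad',g[100:118,c],'stop',g[140:156,c])
```

```text
312 pad [112 149 151 152 150 137  90  46  38  37  40  74 111 126 127 126 126 126] stop [201 201 201 202 196 149  83  42  39  52 106 144 153 153 152 150]
323 pad [155 153 151 153 151 137  91  48  38  36  42  74 109 126 127 126 126 126] stop [201 201 201 201 197 150  81  40  38  46  85 138 152 154 161 154]
334 pad [116 150 153 153 151 139  92  48  39  38  41  72 106 122 123 123 123 123] stop [195 194 196 195 190 146  80  43  39  46  84 137 152 152 151 152]
```

View pics/w7d.png

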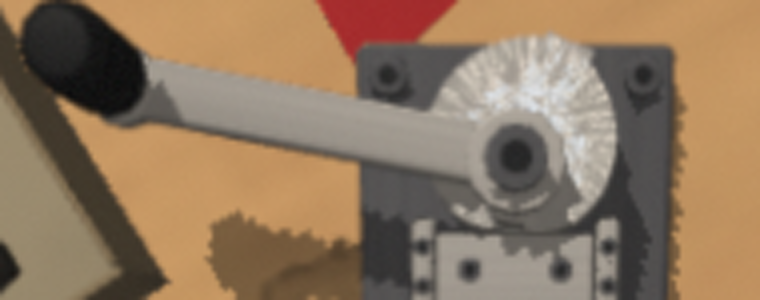

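View pics/w7e.png

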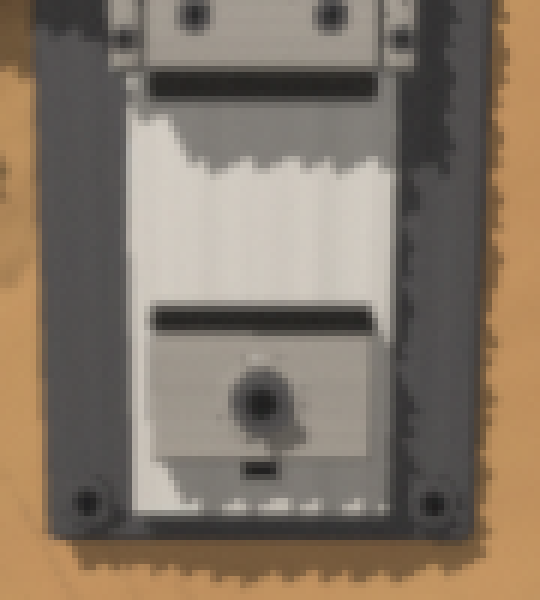

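```bash
cat > fit.py <<'E'
import numpy as np
def fit(H,X):
    hc=H.mean(0);xc=X.mean(0);A=(H-hc);B=(X-xc)
    a=np.arctan2((A[:,0]*B[:,1]-A[:,1]*B[:,0]).sum(),(A*B).sum())
    Rr=np.array([[np.cos(a),-np.sin(a)],[np.sin(a),np.cos(a)]]); return np.degrees(a),xc-Rr@hc,Rr
E
python3 - <<'E'
from d import *; from fit import fit
s=load('w7'); st,R=pose()
X=ray(s,[(288.1,184.1),(285.1,40.6),(362.4,41.1),(359.1,184.6)],.008)
H=np.array([(-50,33),(72,33),(72,-33),(-50,-33)])/1000.
a,o,Rr=fit(H,X[:,:2]); print('angle',a,'bed',o,'len',[np.linalg.norm(X[i]-X[(i+1)%4]).round(4) for i in range(4)])
print('resid',((X[:,:2]-o)@Rr*1000-H*1000).round(1))
def hc(p,z): return ((ray(s,p,z)[:,:2]-o)@Rr*1000).round(2)
print('pad face z16/27',hc([(323,111.3)],.016),hc([(323,111.3)],.027))
print('pad strip top',hc([(323,106)],.027))
print('stop face z16',hc([(323,145.45)],.016),'z27',hc([(323,146)],.027))
print('stop strip end z27',hc([(323,150)],.027))
print('bed sides',hc([(301.3,125),(345,125)],.016))
print('pivot z.04',hc([(195-.4+515/4,30-.4+157/4)],.04), 'z.033',hc([(195-.4+515/4,30-.4+157/4)],.033))
print('knob top',hc([(195-.4+55/4,30-.4+38/4)],.067))
print('knob base',hc([(195-.4+118/4,30-.4+92/4)],.036))
C=-np.array(s['R']).T@s['t']; print('cam holder',((C[:2]-o)@Rr*1000),C[2])
print('stone delta to bed tool',(R.inv().apply(np.r_[o,.016]-st['tcp_pos'])*1000).round(1))
# held stone: visible top face corners
q=np.array([(232,497),(557,497)])/3+[190-.33,80-.33]; 
print('stone in hand far top edge, tool coords',(R.inv().apply(ray(s,q,st['tcp_pos'][2]+.014)-st['tcp_pos'])*1000).round(1))
E
```

```text
tcp [ 0.4888 -0.2206  0.1284] yang -27.11 gap 0.6234298016014863 F [-1.5 -0.7 -0.5] t 13.6
angle 62.7976931161034 bed [ 0.51698779 -0.16901409] len [np.float64(0.1205), np.float64(0.0633), np.float64(0.1205), np.float64(0.0652)]
resid [[ 1.  -0.5]
 [-0.6 -1.3]
 [-0.9  1.5]
 [ 0.6  0.3]]
pad face z16/27 [[15.14  0.64]] [[14.94  0.7 ]]
pad strip top [[19.02  0.71]]
stop face z16 [[-13.16   0.58]] z27 [[-12.58   0.64]]
stop strip end z27 [[-15.86   0.63]]
bed sides [[  3.97  18.96]
 [  4.   -17.97]]
pivot z.04 [[44.82  0.58]] z.033 [[45.85  0.53]]
knob top [[59.3  74.17]]
knob base [[57.24 74.1 ]]
cam holder [10.6184128   1.96592254] 0.27082374649896673
stone delta to bed tool [ 58.7   1.7 112.4]
stone in hand far top edge, tool coords [[ 10.2 -26.4 -14. ]
 [ 10.2  25.3 -14. ]]
```

servo_tool:
  increments:
    - {"hand":0.8,"travel":[10,0.5,0],"yaw":0}
    - {"hand":0.8,"travel":[20,0.5,0],"yaw":0}
    - {"hand":0.8,"travel":[20,0.5,0],"yaw":0}
    - {"hand":0.8,"travel":[9.4,0.2,0],"yaw":0}
    - {"hand":0.8,"travel":[0,0,20],"yaw":0}
    - {"hand":0.8,"travel":[0,0,30],"yaw":0}
    - {"hand":0.8,"travel":[0,0,25],"yaw":0}
    - {"hand":0.8,"travel":[0,0,0],"yaw":0}
    - {"hand":0.8,"travel":[0,0,0],"yaw":0}

```text
t: 14.5
tcp_pos: [0.5177, -0.1687, 0.0539]
tool_rot: [0.853, 0.522, -0.0, -0.0]
force: [0.7, 0.3, 0.6]
finger_gap: 0.619
```

Run:
```python
from d import *
s=snap('wrist','w8'); pose()
cv2.imwrite('pics/w8c.png',cv2.resize(s['pixels'][80:350,170:470],None,fx=2.2,fy=2.2,interpolation=cv2.INTER_CUBIC))
```

```text
tcp [ 0.5183 -0.1691  0.0546] yang -27.06 gap 0.6203012711649921 F [-0.7 -0.2 -0.1] t 14.55
```

View pics/w8c.png

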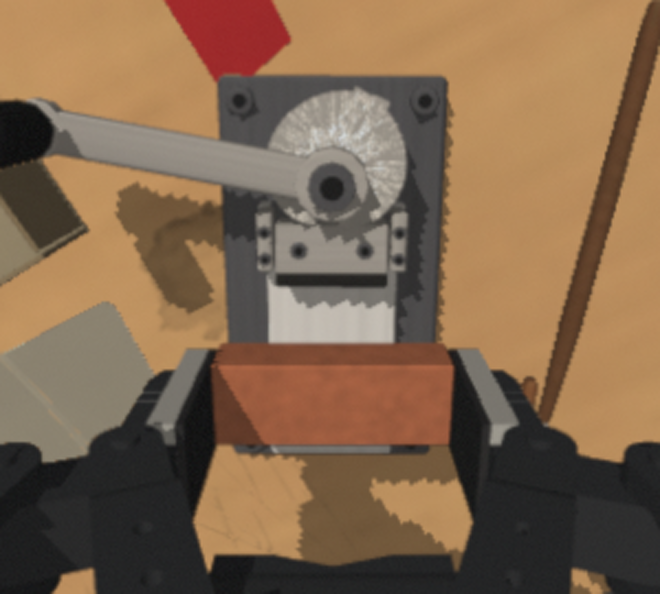

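Run:
```python
from d import *
s=load('w8'); st,R=pose()
f=lambda p,z:(R.inv().apply(ray(s,np.array([p])/2.2+[170-.3,80-.3],z)-st['tcp_pos'])*1000).round(1)
z=st['tcp_pos'][2]
print('pad',f((332,286),.016),'pivot',f((332,188),.04)); print('bed sides',f((270,320),.016),f((395,320),.016))
print('stone far top edge',f((216,365),z+.014),f((453,365),z+.014),'near top',f((217,444),z+.014),f((449,444),z+.014),'far bottom',f((222,345),z),f((446,345),z))
```

```text
tcp [ 0.5183 -0.1691  0.0546] yang -27.06 gap 0.6203012711649921 F [-0.7 -0.2 -0.1] t 14.55
pad [[11.5 -1.5 38.6]] pivot [[44.3 -1.4 14.6]]
bed sides [[  0.9 -20.   38.6]] [[ 0.9 17.3 38.6]]
stone far top edge [[ 10.5 -26.5 -14. ]] [[ 10.5  24.8 -14. ]] near top [[ -8.9 -27.3 -14. ]] [[ -8.9  24.9 -14. ]] far bottom [[  9.2 -27.5  -0. ]] [[ 9.2 25.7  0. ]]
```

servo_tool:
  increments:
    - {"hand":0.8,"travel":[0,-0.4,15],"yaw":0}
    - {"hand":0.8,"travel":[0,0,12],"yaw":0}
    - {"hand":0.8,"travel":[0,0,6],"yaw":0}
    - {"hand":0.8,"travel":[0,0,2.5],"yaw":0}
    - {"hand":0.8,"travel":[0,0,0],"yaw":0}
    - {"hand":0.8,"travel":[0,0,0],"yaw":0}

```text
t: 15.15
tcp_pos: [0.5175, -0.1688, 0.0187]
tool_rot: [0.853, 0.522, 0.0, 0.0]
force: [-0.0, 0.4, -0.7]
finger_gap: 0.623
```

servo_tool:
  increments:
    - {"hand":0.8,"travel":[0,0,1],"yaw":0}
    - {"hand":0.8,"travel":[0,0,0.7],"yaw":0}
    - {"hand":0.8,"travel":[0,0,0],"yaw":0}

```text
t: 15.45
tcp_pos: [0.5173, -0.1687, 0.0168]
tool_rot: [0.853, 0.522, 0.0, 0.0]
force: [-0.1, -0.1, -0.8]
finger_gap: 0.62
```

servo_tool:
  increments:
    - {"hand":0.8,"travel":[0,0,0.7],"yaw":0}
    - {"hand":0.8,"travel":[0,0,0],"yaw":0}

```text
t: 15.65
tcp_pos: [0.5174, -0.1688, 0.0165]
tool_rot: [0.853, 0.522, 0.0, 0.0]
force: [-1.0, 0.8, 3.0]
finger_gap: 0.621
```

servo_tool:
  increments:
    - {"hand":0.2,"travel":[0,0,0],"yaw":0}
    - {"hand":0.2,"travel":[0,0,0],"yaw":0}
    - {"hand":0.2,"travel":[0,0,0],"yaw":0}
    - {"hand":0.2,"travel":[0,0,-15],"yaw":0}
    - {"hand":0.2,"travel":[0,0,-30],"yaw":0}
    - {"hand":0.2,"travel":[0,0,-40],"yaw":0}
    - {"hand":0.2,"travel":[-30,0,-25],"yaw":0}
    - {"hand":0.6,"travel":[-30,0,0],"yaw":0}
    - {"hand":0.6,"travel":[0,0,0],"yaw":0}
    - {"hand":0.6,"travel":[0,0,0],"yaw":0}

```text
t: 16.65
tcp_pos: [0.4896, -0.2223, 0.1259]
tool_rot: [0.853, 0.521, 0.0, -0.0]
force: [-0.2, 1.5, -0.2]
finger_gap: 0.406
```

Run:
```python
from d import *
s=snap('wrist','w9'); pose()
cv2.imwrite('pics/w9c.png',cv2.resize(s['pixels'][30:210,190:390],None,fx=3.3,fy=3.3,interpolation=cv2.INTER_CUBIC))
```

```text
tcp [ 0.4896 -0.2216  0.1256] yang -27.1 gap 0.3947548447986943 F [ 0.6 -1.3 -0.6] t 16.7
```

View pics/w9c.png

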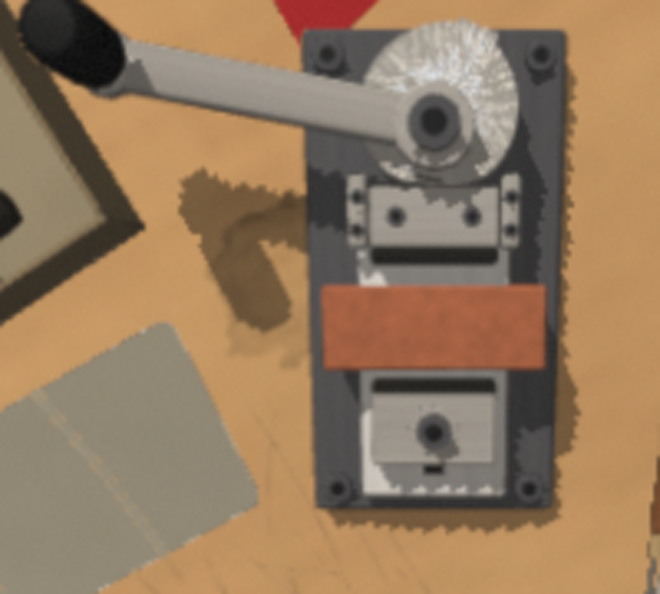

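The stone lies flat and central across the bed, with a gap to each jaw: stone at crop rows 285–370, pad at 262, stop at 380. Next is the lever knob, at about crop (75,45).

```bash
cat > hold.py <<'E'
from d import *
from fit import fit
O=np.array([0.51698779,-0.16901409]); A=np.radians(62.85); RH=np.array([[np.cos(A),-np.sin(A)],[np.sin(A),np.cos(A)]])
O=O+RH@np.array([0,.00055])
PIV=O+RH@np.array([.045,0])
def knob(th): 
    f=A+np.radians(80)-th; return PIV+.075*np.array([np.cos(f),np.sin(f)])
E
python3 - <<'E'
from hold import *
s=load('w9'); st,R=pose()
print('pivot',PIV,'knob0',knob(0),'tangent ang',52.85)
k=knob(0); P=proj(s,[[*k,.067],[*k,.036],[*PIV,.04],[*O,.016]]); print(((P-[190-.33,30-.33])*3.3).round(0))
d=np.r_[k,.041]-st['tcp_pos']
y=np.radians(52.85); X=np.array([-np.sin(y),np.cos(y)]); Y=np.array([np.cos(y),np.sin(y)])
print('after yaw -%.1f:'%(52.85+27.1), d[:2]@X*1000,d[:2]@Y*1000,-d[2]*1000)
E
```

```text
tcp [ 0.4896 -0.2216  0.1256] yang -27.1 gap 0.3947548447986943 F [ 0.6 -1.3 -0.6] t 16.7
pivot [ 0.53703286 -0.12872144] knob0 [ 0.47725357 -0.08342866] tangent ang 52.85
[[ 47.  29.]
 [100.  64.]
 [433. 121.]
 [433. 326.]]
after yaw -80.0: 93.28858514181927 102.7027734538305 84.60405344246591
```

servo_tool:
  increments:
    - {"hand":0.5,"travel":[0,0,0],"yaw":-8}
    - {"hand":0.5,"travel":[0,0,0],"yaw":-8}
    - {"hand":0.5,"travel":[0,0,0],"yaw":-8}
    - {"hand":0.5,"travel":[0,0,0],"yaw":-8}
    - {"hand":0.5,"travel":[0,0,0],"yaw":-8}
    - {"hand":0.5,"travel":[0,0,0],"yaw":-8}
    - {"hand":0.5,"travel":[0,0,0],"yaw":-8}
    - {"hand":0.5,"travel":[0,0,0],"yaw":-8}
    - {"hand":0.5,"travel":[0,0,0],"yaw":-8}
    - {"hand":0.5,"travel":[0,0,0],"yaw":-8}
    - {"hand":0.5,"travel":[20,22,0],"yaw":0}
    - {"hand":0.5,"travel":[30,33,0],"yaw":0}
    - {"hand":0.5,"travel":[30,33,0],"yaw":0}
    - {"hand":0.5,"travel":[13.3,14.7,0],"yaw":0}
    - {"hand":0.5,"travel":[0,0,0],"yaw":0}
    - {"hand":0.5,"travel":[0,0,20],"yaw":0}
    - {"hand":0.5,"travel":[0,0,0],"yaw":0}

```text
t: 18.4
tcp_pos: [0.4767, -0.0835, 0.1044]
tool_rot: [0.317, 0.948, 0.0, -0.002]
force: [-0.3, -0.7, 0.4]
finger_gap: 0.501
```

Run:
```python
from hold import *
s=snap('wrist','w10'); st,R=pose()
k=knob(0); print(proj(s,[[*k,.067],[*k,.036],[*PIV,.04]]).round(0))
print('delta',(R.inv().apply(np.r_[k,.041]-st['tcp_pos'])*1000).round(1))
```

```text
tcp [ 0.477  -0.0839  0.1051] yang 52.95 gap 0.5010639061242199 F [-0.2 -0.5 -0.4] t 18.45
[[321. 228.]
 [321. 213.]
 [321. 302.]]
delta [-0.   0.5 64.1]
```

View pics/w10.png

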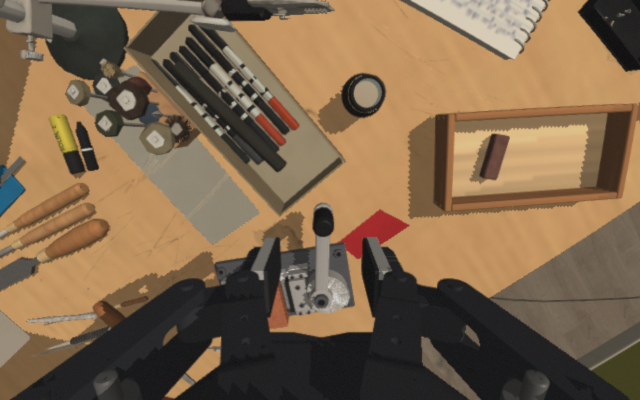

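servo_tool:
  increments:
    - {"hand":0.5,"travel":[0,0,20],"yaw":0}
    - {"hand":0.5,"travel":[0,0,25],"yaw":0}
    - {"hand":0.5,"travel":[0,0.5,19],"yaw":0}
    - {"hand":0.5,"travel":[0,0,0],"yaw":0}
    - {"hand":0.8,"travel":[0,0,0],"yaw":0}
    - {"hand":0.9,"travel":[0,0,0],"yaw":0}
    - {"hand":1,"travel":[0,0,0],"yaw":0}
    - {"hand":1,"travel":[0,0,0],"yaw":0}
  newtons: 20

```text
t: 19.25
tcp_pos: [0.4785, -0.084, 0.043]
tool_rot: [0.318, 0.948, -0.0, 0.001]
force: [0.3, -1.4, 1.7]
finger_gap: 0.165
```

Run:
```python
from hold import *
st,R=pose(); print(PIV)
p=np.array(st['tcp_pos'])[:2]-PIV; print('r',np.linalg.norm(p),'theta',A+np.radians(80)-np.arctan2(p[1],p[0]))
# per-row chord in tool frame: yaw +d then move; row applies shift along axes as they then stand (before or after?) 
for d in (6,8): 
    a=np.radians(d); print(d,'before-yaw axes: x',-75*(1-np.cos(a)),'y',75*np.sin(a))
```

```text
tcp [ 0.4785 -0.084   0.043 ] yang 52.95 gap 0.16487511659970264 F [ 0.3 -1.4  1.7] t 19.25
[ 0.53703286 -0.12872144]
r 0.07362683224483134 theta 0.003968502069460644
6 before-yaw axes: x -0.41085784737950326 y 7.839634745074011
8 before-yaw axes: x -0.7298948443822229 y 10.437982572004907
```

servo_tool:
  increments:
    - {"hand":1,"travel":[-0.1,2.6,0],"yaw":2}
    - {"hand":1,"travel":[-0.2,5.2,0],"yaw":4}
    - {"hand":1,"travel":[-0.2,5.2,0],"yaw":4}
    - {"hand":1,"travel":[-0.2,5.2,0],"yaw":4}
    - {"hand":1,"travel":[-0.2,5.2,0],"yaw":4}
    - {"hand":1,"travel":[-0.2,5.2,0],"yaw":4}
    - {"hand":1,"travel":[-0.1,2.6,0],"yaw":2}
    - {"hand":1,"travel":[0,0,0],"yaw":0}

```text
t: 20.05
tcp_pos: [0.5024, -0.0637, 0.043]
tool_rot: [0.508, 0.861, 0.0, 0.001]
force: [0.4, -0.2, 4.9]
finger_gap: 0.164
```

```bash
cat >> hold.py <<'E'
def ang():
    st,R=pose(); p=np.array(st['tcp_pos'])[:2]-PIV; M=R.as_matrix()
    print('r',np.linalg.norm(p).round(4),'theta',(A+np.radians(80)-np.arctan2(p[1],p[0])).round(3),'tool-theta deg',(52.85-np.degrees(np.arctan2(M[1,1],M[0,1]))).round(1)); return st,R
E
python3 -c "
from hold import *
ang()"
```

```text
tcp [ 0.5024 -0.0637  0.043 ] yang 28.96 gap 0.16439530063859345 F [ 0.4 -0.2  4.9] t 20.05
r 0.0737 theta 0.433 tool-theta deg 23.9
```

servo_tool:
  increments:
    - {"hand":1,"travel":[-0.1,2.6,-0.5],"yaw":2}
    - {"hand":1,"travel":[-0.2,5.2,-0.5],"yaw":4}
    - {"hand":1,"travel":[-0.2,5.2,0],"yaw":4}
    - {"hand":1,"travel":[-0.2,5.2,0],"yaw":4}
    - {"hand":1,"travel":[-0.2,5.2,0],"yaw":4}
    - {"hand":1,"travel":[-0.2,5.2,0],"yaw":4}
    - {"hand":1,"travel":[-0.2,5.2,0],"yaw":4}
    - {"hand":1,"travel":[-0.2,5.2,0],"yaw":4}
    - {"hand":1,"travel":[-0.2,5.2,0],"yaw":4}
    - {"hand":1,"travel":[-0.2,5.2,0],"yaw":4}
    - {"hand":1,"travel":[-0.2,5.2,0],"yaw":4}
    - {"hand":1,"travel":[-0.2,5.2,0],"yaw":4}
    - {"hand":1,"travel":[-0.1,2.6,0],"yaw":2}
    - {"hand":1,"travel":[0,0,0],"yaw":0}

```text
t: 21.45
tcp_pos: [0.5617, -0.0589, 0.043]
tool_rot: [0.814, 0.581, -0.0, 0.0]
force: [-0.2, -2.4, -0.0]
finger_gap: 0.168
```

```bash
python3 -c "
from hold import *
ang(); snap('wrist','w11'); snap('top','t11'); snap('scene','s11')"
```

```text
tcp [ 0.5617 -0.0589  0.043 ] yang -18.99 gap 0.1682703402441055 F [-0.2 -2.4 -0. ] t 21.45
r 0.0741 theta 1.262 tool-theta deg 71.8
```

View pics/w11.png

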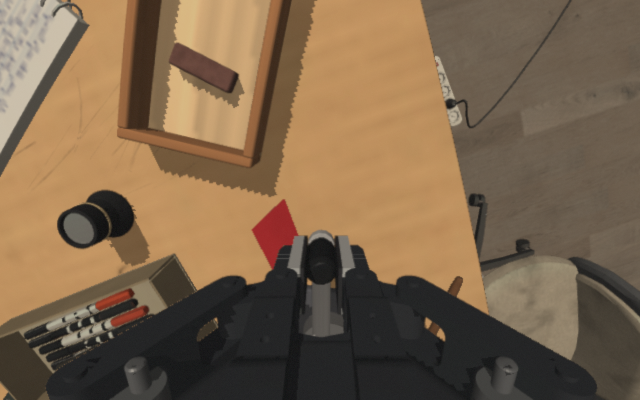

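servo_tool:
  increments:
    - {"hand":1,"travel":[-0.1,2.6,0],"yaw":2}
    - {"hand":1,"travel":[-0.2,5.2,0],"yaw":4}
    - {"hand":1,"travel":[-0.2,5.2,0],"yaw":4}
    - {"hand":1,"travel":[-0.2,5.2,0],"yaw":4}
    - {"hand":1,"travel":[-0.2,5.2,0],"yaw":4}
    - {"hand":1,"travel":[-0.2,5.2,0],"yaw":4}
    - {"hand":1,"travel":[-0.2,5.2,0],"yaw":4}
    - {"hand":1,"travel":[-0.1,2.6,0],"yaw":2}
    - {"hand":1,"travel":[0,0,0],"yaw":0}
    - {"hand":1,"travel":[0,0,0],"yaw":0}

```text
t: 22.6
tcp_pos: [0.5918, -0.0783, 0.0431]
tool_rot: [0.93, 0.367, 0.0, 0.0]
force: [-0.4, -1.5, 0.2]
finger_gap: 0.164
```

```bash
python3 -c "
from hold import *
ang()"
```

```text
tcp [ 0.5918 -0.0783  0.0431] yang -47.0 gap 0.16389688278411832 F [-0.4 -1.5  0.2] t 22.6
r 0.0744 theta 1.749 tool-theta deg 99.8
```

servo_tool:
  increments:
    - {"hand":0.7,"travel":[0,0,0],"yaw":0}
    - {"hand":0.7,"travel":[0,0,0],"yaw":0}
    - {"hand":0.7,"travel":[0,0,-25],"yaw":0}
    - {"hand":0.7,"travel":[0,0,-40],"yaw":0}
    - {"hand":0.7,"travel":[0,0,-20],"yaw":0}
    - {"hand":0.7,"travel":[-25,2,0],"yaw":0}
    - {"hand":0.7,"travel":[-40,4,0],"yaw":0}
    - {"hand":0.7,"travel":[-40,4,0],"yaw":0}
    - {"hand":0.7,"travel":[-40,4,0],"yaw":0}
    - {"hand":0.7,"travel":[-25,1,0],"yaw":0}
    - {"hand":0.7,"travel":[-5,0,0],"yaw":0}
    - {"hand":0.7,"travel":[0,0,0],"yaw":0}
    - {"hand":0.7,"travel":[0,0,0],"yaw":0}

```text
t: 23.9
tcp_pos: [0.4746, -0.208, 0.1281]
tool_rot: [0.931, 0.366, 0.0, 0.0]
force: [0.2, 0.1, -0.0]
finger_gap: 0.303
```

```bash
cat > look.py <<'E'
import sys
from hold import *
n=sys.argv[1]
s=snap('wrist',n); pose()
# rectify into holder frame at top plane z=.030(stone top) and .027 : 0.2 mm/px, x right, y up
def rect(z,x0=-60,x1=80,y0=-45,y1=45,r=5):
    pts=np.array([(x0,y1),(x1,y1),(x1,y0),(x0,y0)])/1000.
    W=pts@RH.T+O; P=proj(s,np.c_[W,np.full(4,z)])
    gx,gy=np.meshgrid(np.arange(x0,x1,1/r),np.arange(y1,y0,-1/r))
    W=np.c_[gx.ravel(),gy.ravel()]/1000@RH.T+O
    P=proj(s,np.c_[W,np.full(len(W),z)]).reshape(gx.shape+(2,)).astype(np.float32)
    return cv2.remap(s['pixels'],P[...,0],P[...,1],cv2.INTER_CUBIC)
cv2.imwrite(f'pics/{n}r.png',rect(.027))
C=-np.array(s['R']).T@s['t']; print('cam holder',((C[:2]-O)@RH*1000).round(1),C[2].round(3))
E
python3 look.py w12
```

```text
tcp [ 0.4748 -0.2077  0.128 ] yang -46.99 gap 0.3012009589258237 F [-0.5  0.7 -0.3] t 23.95
cam holder [11.2 -3.7] 0.271
```

View pics/w12r.png

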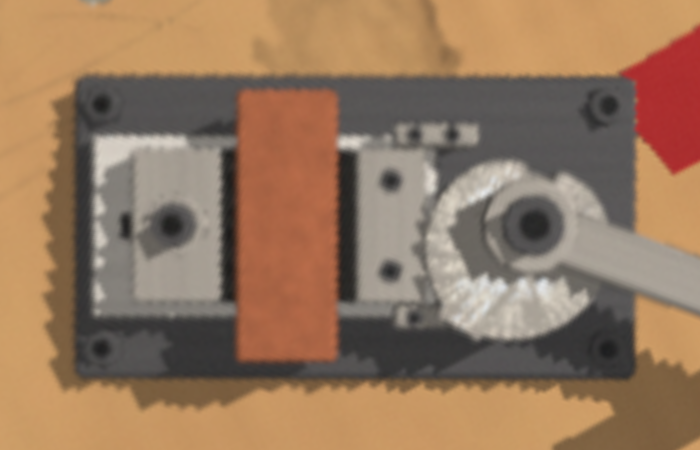

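View pics/w12.png

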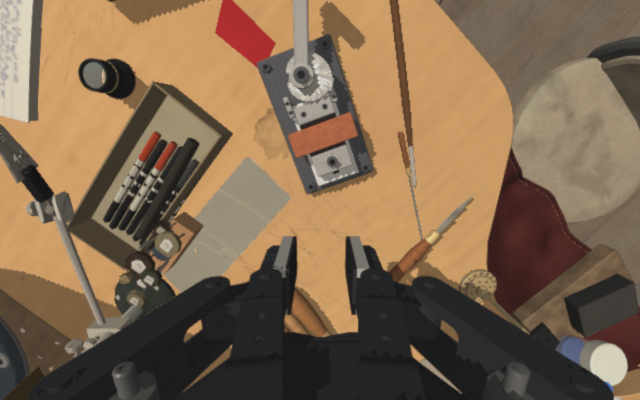

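```bash
cat > prof.py <<'E'
import sys
from hold import *
def rect(s,z,x0=-30,x1=40,y0=-14,y1=14,r=10):
    gx,gy=np.meshgrid(np.arange(x0,x1,1/r),np.arange(y1,y0,-1/r))
    W=np.c_[gx.ravel(),gy.ravel()]/1000@RH.T+O
    P=proj(s,np.c_[W,np.full(len(W),z)]).reshape(gx.shape+(2,)).astype(np.float32)
    return cv2.remap(s['pixels'],P[...,0],P[...,1],cv2.INTER_CUBIC)
for n in sys.argv[1:]:
    s=load(n); g=cv2.cvtColor(rect(s,.027),cv2.COLOR_BGR2GRAY).astype(float)
    for lo,hi in ((90,140),(140,190),(190,240)):
        p=np.median(g[lo:hi],0); d=np.convolve(p,np.ones(5)/5,'same'); gr=np.gradient(d); x=np.arange(len(p))/10-30
        e=[(x[i].round(1),gr[i].round(0)) for i in range(3,len(p)-3) if abs(gr[i])>4 and abs(gr[i])==max(abs(gr[i-8:i+9]))]
        print(n,lo,[(float(a),int(b)) for a,b in e if -22<a<26])
E
python3 prof.py w7 w9 w12
```

```text
w7 90 [(-15.7, -7), (-11.9, 9), (6.7, -5), (15.1, -6), (15.2, -6), (19.1, 7)]
w7 140 [(-21.6, 4), (-21.5, 4), (-16.0, -7), (-11.9, 9), (6.7, -5), (6.8, -5), (15.1, -5), (19.0, 7), (19.1, 7)]
w7 190 [(-16.0, -7), (-11.9, 9), (6.8, -4), (15.2, -5), (19.1, 7)]
w9 90 [(-21.7, 4), (-15.9, -8), (-12.1, 6), (-12.0, 6), (-11.9, 6), (14.8, -6), (19.1, 7)]
w9 140 [(-21.6, 4), (-15.9, -7), (-12.0, 6), (14.7, -6), (19.1, 7)]
w9 190 [(-16.0, -7), (-12.0, 6), (14.7, -6), (14.8, -6), (19.1, 7)]
w12 90 [(-15.7, -9), (-12.6, 5), (7.5, -6), (11.3, 7)]
w12 140 [(-21.5, 5), (-15.7, -9), (-12.7, 5), (7.6, -6), (11.3, 7), (23.6, -4), (25.1, 6)]
w12 190 [(-15.8, -9), (-12.4, 5), (7.5, -6), (11.3, 7), (16.3, -4), (24.1, -5), (25.4, 6)]
```

servo_tool:
  increments:
    - {"hand":0.7,"travel":[25,-2,0],"yaw":0}
    - {"hand":0.7,"travel":[40,-4,0],"yaw":0}
    - {"hand":0.7,"travel":[40,-4,0],"yaw":0}
    - {"hand":0.7,"travel":[40,-4,0],"yaw":0}
    - {"hand":0.7,"travel":[25,-1,0],"yaw":0}
    - {"hand":0.7,"travel":[5,0,0],"yaw":0}
    - {"hand":0.7,"travel":[0,0,0],"yaw":0}
    - {"hand":0.7,"travel":[0,0,20],"yaw":0}
    - {"hand":0.7,"travel":[0,0,40],"yaw":0}
    - {"hand":0.7,"travel":[0,0,25],"yaw":0}
    - {"hand":0.7,"travel":[0,0,0],"yaw":0}
    - {"hand":1,"travel":[0,0,0],"yaw":0}
    - {"hand":1,"travel":[0,0,0],"yaw":0}
    - {"hand":1,"travel":[0,0,0],"yaw":0}
    - {"hand":1,"travel":[0,0,0],"yaw":0}

```text
t: 25.45
tcp_pos: [0.5908, -0.0789, 0.0429]
tool_rot: [0.931, 0.366, -0.001, -0.0]
force: [-1.8, -4.0, -11.8]
finger_gap: 0.166
```

```bash
python3 -c "
from hold import *
ang()"
```

```text
tcp [ 0.5908 -0.0789  0.0429] yang -47.04 gap 0.16550254075789397 F [ -1.8  -4.  -11.8] t 25.45
r 0.0733 theta 1.747 tool-theta deg 99.9
```

servo_tool:
  increments:
    - {"hand":1,"travel":[-0.1,2.6,0],"yaw":2}
    - {"hand":1,"travel":[-0.2,5.2,0],"yaw":4}
    - {"hand":1,"travel":[-0.2,5.2,0],"yaw":4}
    - {"hand":1,"travel":[-0.2,5.2,0],"yaw":4}
    - {"hand":1,"travel":[-0.1,3.9,0],"yaw":3}
    - {"hand":1,"travel":[0,2.1,0],"yaw":1.6}
    - {"hand":1,"travel":[0,0,0],"yaw":0}
    - {"hand":1,"travel":[0,0,0],"yaw":0}

```text
t: 26.25
tcp_pos: [0.6038, -0.098, 0.0428]
tool_rot: [0.977, 0.211, -0.001, -0.001]
force: [-4.2, -1.0, -8.9]
finger_gap: 0.166
```

```bash
python3 -c "
from hold import *
ang()"
```

```text
tcp [ 0.6038 -0.098   0.0428] yang -65.6 gap 0.16606498930576954 F [-4.2 -1.  -8.9] t 26.25
r 0.0735 theta 2.062 tool-theta deg 118.5
```

servo_tool:
  increments:
    - {"hand":0.7,"travel":[0,0,0],"yaw":0}
    - {"hand":0.7,"travel":[0,0,0],"yaw":0}
    - {"hand":0.7,"travel":[0,0,-25],"yaw":0}
    - {"hand":0.7,"travel":[0,0,-40],"yaw":0}
    - {"hand":0.7,"travel":[0,0,-20],"yaw":0}
    - {"hand":0.7,"travel":[-25,4,0],"yaw":0}
    - {"hand":0.7,"travel":[-40,7,0],"yaw":0}
    - {"hand":0.7,"travel":[-40,7,0],"yaw":0}
    - {"hand":0.7,"travel":[-40,7,0],"yaw":0}
    - {"hand":0.7,"travel":[-25,3,0],"yaw":0}
    - {"hand":0.7,"travel":[0,0,0],"yaw":0}
    - {"hand":0.7,"travel":[0,0,0],"yaw":0}

```text
t: 27.45
tcp_pos: [0.4637, -0.1953, 0.1295]
tool_rot: [0.978, 0.21, 0.002, 0.002]
force: [-0.3, 0.4, 0.5]
finger_gap: 0.298
```

```bash
python3 look.py w13; python3 prof.py w12 w13
```

```text
tcp [ 0.464  -0.1949  0.1292] yang -65.68 gap 0.3008927487157741 F [ 0.8  1.2 -0.4] t 27.5
cam holder [ 6.5 -7.2] 0.272
w12 90 [(-15.7, -9), (-12.6, 5), (7.5, -6), (11.3, 7)]
w12 140 [(-21.5, 5), (-15.7, -9), (-12.7, 5), (7.6, -6), (11.3, 7), (23.6, -4), (25.1, 6)]
w12 190 [(-15.8, -9), (-12.4, 5), (7.5, -6), (11.3, 7), (16.3, -4), (24.1, -5), (25.4, 6)]Traceback (most recent call last):
  File "prof.py", line 12, in <module>
    e=[(x[i].round(1),gr[i].round(0)) for i in range(3,len(p)-3) if abs(gr[i])>4 and abs(gr[i])==max(abs(gr[i-8:i+9]))]
                                                                                                 ~~~^^^^^^^^^^^^^^^^^^
ValueError: max() iterable argument is empty
```

View pics/w13r.png

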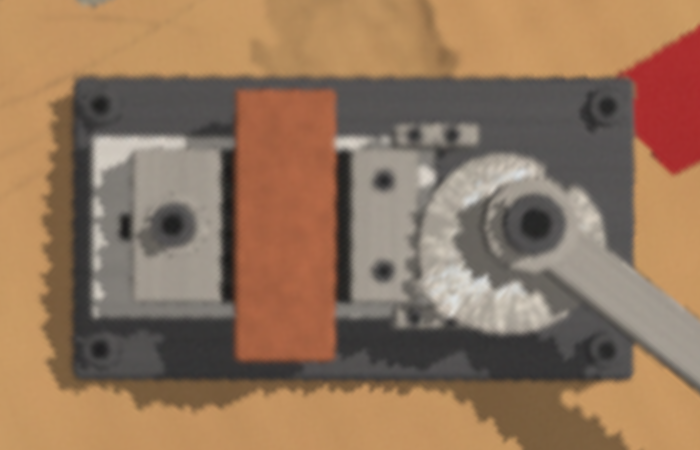

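```bash
sed -i 's/range(3,len(p)-3)/range(10,len(p)-10)/' prof.py; python3 prof.py w12 w13
```

```text
w12 90 [(-15.7, -9), (-12.6, 5), (7.5, -6), (11.3, 7)]
w12 140 [(-21.5, 5), (-15.7, -9), (-12.7, 5), (7.6, -6), (11.3, 7), (23.6, -4), (25.1, 6)]
w12 190 [(-15.8, -9), (-12.4, 5), (7.5, -6), (11.3, 7), (16.3, -4), (24.1, -5), (25.4, 6)]
w13 90 [(-15.9, -8), (-13.0, 5), (7.0, -6), (10.1, 7), (25.3, 4)]
w13 140 [(-15.9, -8), (-12.8, 5), (7.1, -6), (7.2, -6), (10.3, 7), (24.1, 6)]
w13 190 [(-15.9, -8), (-13.1, 5), (7.3, -6), (10.1, 8), (10.2, 8), (24.0, 5)]
```

servo_tool:
  increments:
    - {"hand":0.7,"travel":[25,-4,0],"yaw":0}
    - {"hand":0.7,"travel":[40,-7,0],"yaw":0}
    - {"hand":0.7,"travel":[40,-7,0],"yaw":0}
    - {"hand":0.7,"travel":[40,-7,0],"yaw":0}
    - {"hand":0.7,"travel":[25,-3,0],"yaw":0}
    - {"hand":0.7,"travel":[0,0,0],"yaw":0}
    - {"hand":0.7,"travel":[0,0,20],"yaw":0}
    - {"hand":0.7,"travel":[0,0,40],"yaw":0}
    - {"hand":0.7,"travel":[0,0,25],"yaw":0}
    - {"hand":0.7,"travel":[0,0,0],"yaw":0}
    - {"hand":1,"travel":[0,0,0],"yaw":0}
    - {"hand":1,"travel":[0,0,0],"yaw":0}
    - {"hand":1,"travel":[0,0,0],"yaw":0}
    - {"hand":1,"travel":[0,0,0],"yaw":0}

```text
t: 28.9
tcp_pos: [0.6049, -0.0981, 0.043]
tool_rot: [0.978, 0.211, -0.0, -0.0]
force: [0.0, 1.5, -11.1]
finger_gap: 0.163
```

```bash
python3 -c "
from hold import *
ang()"
```

```text
tcp [ 0.6049 -0.0981  0.043 ] yang -65.67 gap 0.16343773617805724 F [  0.    1.5 -11.1] t 28.9
r 0.0745 theta 2.07 tool-theta deg 118.5
```

servo_tool:
  increments:
    - {"hand":1,"travel":[0,2.6,0],"yaw":2}
    - {"hand":1,"travel":[0,2.6,0],"yaw":2}
    - {"hand":1,"travel":[0,0,0],"yaw":0}
    - {"hand":1,"travel":[0,0,0],"yaw":0}

```text
t: 29.3
tcp_pos: [0.6069, -0.1029, 0.043]
tool_rot: [0.984, 0.177, -0.0, -0.0]
force: [0.1, 1.3, -11.2]
finger_gap: 0.165
```

```bash
python3 -c "
from hold import *
ang()"
```

```text
tcp [ 0.6069 -0.1029  0.043 ] yang -69.63 gap 0.16531885189713 F [  0.1   1.3 -11.2] t 29.3
r 0.0745 theta 2.139 tool-theta deg 122.5
```

servo_tool:
  increments:
    - {"hand":0.7,"travel":[0,0,0],"yaw":0}
    - {"hand":0.7,"travel":[0,0,0],"yaw":0}
    - {"hand":0.7,"travel":[0,0,-25],"yaw":0}
    - {"hand":0.7,"travel":[0,0,-40],"yaw":0}
    - {"hand":0.7,"travel":[0,0,-20],"yaw":-3}
    - {"hand":0.7,"travel":[-25,4,0],"yaw":-8}
    - {"hand":0.7,"travel":[0,0,0],"yaw":-8}
    - {"hand":0.7,"travel":[0,0,0],"yaw":-8}
    - {"hand":0.7,"travel":[0,0,0],"yaw":-8}
    - {"hand":0.7,"travel":[0,0,0],"yaw":-8}
    - {"hand":0.7,"travel":[0,0,0],"yaw":0}

```text
t: 30.4
tcp_pos: [0.5869, -0.1176, 0.1297]
tool_rot: [0.851, 0.525, 0.001, 0.002]
force: [-0.4, 0.7, 0.3]
finger_gap: 0.302
```

```bash
python3 -c "
from hold import *
st,R=ang()
t=np.r_[O-RH@np.array([.05,0]),.10]
print((R.inv().apply(t-st['tcp_pos'])*1000).round(1))"
```

```text
tcp [ 0.5869 -0.1176  0.1297] yang -26.67 gap 0.30216807599670353 F [-0.4  0.7  0.3] t 30.4
r 0.0511 theta 2.274 tool-theta deg 79.5
[-127.3  -40.5   29.6]
```

servo_tool:
  increments:
    - {"hand":0.7,"travel":[-30,-10,0],"yaw":0}
    - {"hand":0.7,"travel":[-40,-12.5,0],"yaw":0}
    - {"hand":0.7,"travel":[-40,-13,0],"yaw":0}
    - {"hand":0.7,"travel":[-30,-5,25],"yaw":0}
    - {"hand":0.7,"travel":[0,0,0],"yaw":0}
    - {"hand":0.7,"travel":[0,0,0],"yaw":0}

```text
t: 31.0
tcp_pos: [0.4869, -0.2246, 0.1034]
tool_rot: [0.852, 0.523, 0.0, 0.0]
force: [0.9, -0.9, 0.5]
finger_gap: 0.3
```

```bash
python3 look.py w14; python3 prof.py w14
python3 - <<'E'
from hold import *
s=load('w14'); cv2.imwrite('pics/w14c.png',cv2.resize(s['pixels'][40:240,220:420],None,fx=3,fy=3,interpolation=cv2.INTER_CUBIC))
snap('top','t14');snap('scene','s14')
E
```

```text
tcp [ 0.4876 -0.2242  0.1038] yang -26.78 gap 0.29989969264984623 F [-0.3  0.2  0.8] t 31.05
cam holder [6.2 1.7] 0.246
w14 90 [(-21.5, 4), (-15.7, -10), (-13.2, 5), (6.9, -6), (9.9, 9), (23.1, -5), (23.2, -5), (25.0, 8)]
w14 140 [(-21.4, 5), (-21.3, 5), (-15.7, -10), (-13.1, 5), (7.0, -7), (10.0, 9), (23.6, 9)]
w14 190 [(-15.7, -10), (-13.2, 5), (-13.1, 5), (7.0, -7), (9.8, 8), (18.0, 4), (18.1, 4), (23.6, 7)]
```

View pics/w14.png

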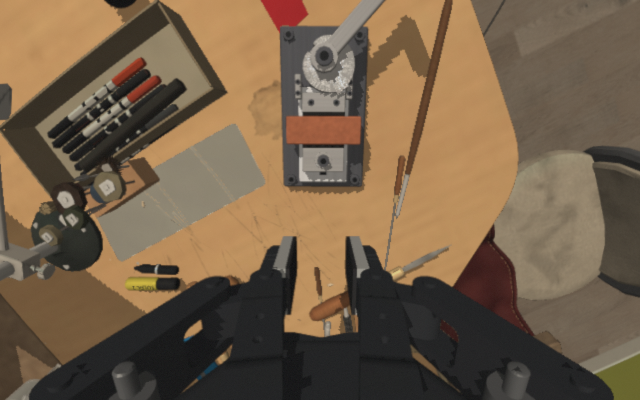

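View pics/w14c.png

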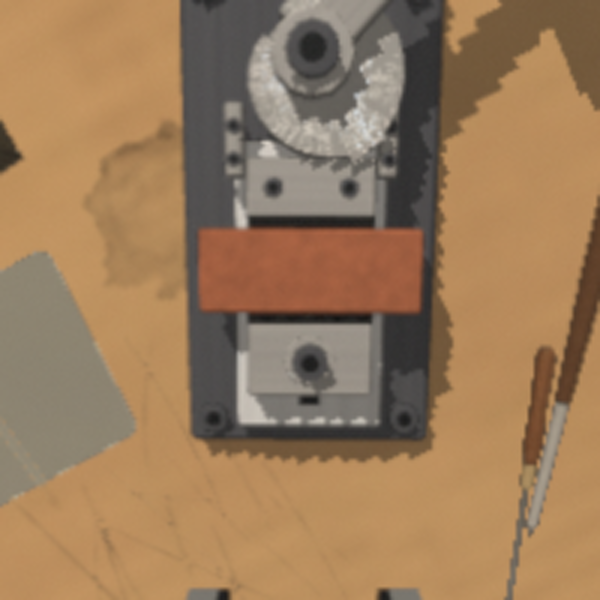

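Run:
```python
from h import *
a=load('top0')['pixels'][125:240,185:470];b=load('t14')['pixels'][125:240,185:470]
cv2.imwrite('pics/cmp.png',cv2.resize(np.vstack([a,b]),None,fx=2.6,fy=2.6,interpolation=cv2.INTER_CUBIC))
```

```text
(no output)
```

View pics/cmp.png

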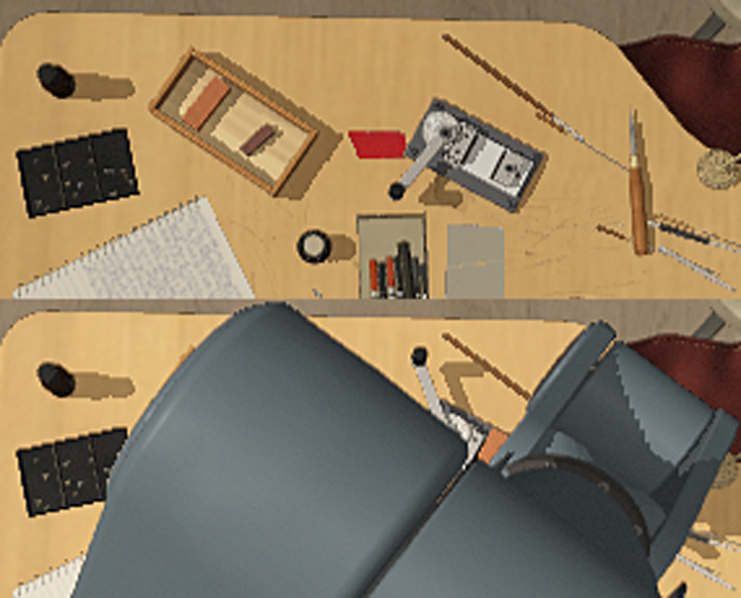

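The comparison shows the bottle in the same place. The arm now hides the tray and the loupe, but both looked undisturbed in the earlier wrist pictures. The gripper is clear of everything, so I'm handing in.

```bash
python3 -c "
from station import manip
print(manip.sign_off())"
```

```text
the job is handed in; nothing more can be done
None
```

The oilstone is clamped in the holder and the job is handed in, at about 31 s of the 64 s allowed.

- **Stone:** I lifted it from the tray by its long sides and laid it flat on the bare bench. I then took it again by its two ends, set it on the bed between the jaws and let go.
- **Lever:** I turned the knob in stages to about 2.14 rad, looking at the jaws with the wrist camera after each of the last three stages.
- **Squeeze on the rubber:** My checks differ, but all fall within the snug range of 1 to 2 mm. The gap between the steel jaws gives about 1.4–1.7 mm, and so does the lever reading. The visible rubber strip gives only about 1.0–1.15 mm. The camera resolves no better than about 0.2–0.3 mm here.
- **Last picture:** The stone lies flat, square and central along the jaws, bearing on the stop jaw, and the gripper is clear of everything.
- **Other loose things:** The slip stone, loupe, bottle and scraper looked undisturbed. The arm hid the slip stone, loupe and scraper in the last top view, so for those I relied on wrist pictures, and for the slip stone and loupe these were taken before the last lever turns.
- **Forces:** I saw no more than about 12 N, checked at the end of each move rather than throughout.

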